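# Bolt the drill hood and hold a birdhouse batten in its window

## Task

Slide the red-knobbed bolt on the drilling station fully home into its keeper first, so that the hood is locked. Then take the pale batten with the dark line round it from the rack, pass it upright, foot first, down through the window in the hood's lid until the line is level with the top of the lid, and finish while still holding it there in the gripper, still and off the bottom; leave the other battens and everything else on the bench where they are.

Things in the scene. Friction and masses are not known exactly. Their poses are not given: they have to be found in the camera images.
- drill: fixed drilling station: grey base 200 x 270 mm (y from -120 to 150), clear-walled hood 170 (x) x 200 (y) with green lid, its top face 100 mm above the bench; grey motor, 68 across, lies behind it out to x = 202 mm. Origin on the bench below the hood's middle; x from the bolt side (robot side) to the motor, y along the bolt towards the keeper, z up.
- window (a point): centre of the loading window, level with the lid's top face (at x = 20 mm, z = 100 mm in the station's frame, same axes). Rectangular hole straight down through the 14 mm lid, 22 mm (x) by 42 mm (y): 2 mm wider than the batten each way; 4 mm 45-degree chamfer round the top. Below it the hood is empty down to its floor, 88 mm below the lid's top.
- bolt_knob (a point): point to grip on the red upright bolt knob: round post, 16 mm diameter, near the lid's robot-side edge, 78 mm from the window in x; knob top 15 mm above this point, top of the steel rod 26 mm below it, lid 45 mm below it. Rod guides, 22 mm high, stand 35 mm or more beyond the knob's travel at each end. Axes as the station's; the bolt slides to +y.
- bolt (a joint): travel of the barrel bolt in m: 0 fully drawn back, 0.045 fully home in the keeper (a hard stop); grows along the station's +y. Friction about 2.5 N; it stays where it is left.
- rack: fixed plywood rack, 70 (x) x 230 (y) x 45 mm high, origin at the centre of its underside. Three pockets along its y at -70, 0 and 70 mm, each 23 x 43 mm and 37 mm deep (floor 8 mm above the bench); a batten stands upright in each, its 20 mm thickness along the rack's x.
- batten_centre (a point): centre (half-way up) of the pale batten with a dark line round it: 20 mm (x) by 40 mm (y) by 150 mm (z, upright), about 65 g. The line is 3 mm broad, its middle 60 mm above the foot, 15 mm below this centre. It starts upright in any one of the rack's pockets, foot 8 mm above the bench.
- walnut_batten_centre (a point): dark walnut batten standing in the rack, 20 x 40 x 150, no line; leave alone (sizes in mm; origin at its centre)
- brown_batten_centre (a point): mid-brown batten standing in the rack, 20 x 40 x 150, no line; leave alone (sizes in mm; origin at its centre)
- birdhouse: half-built pale birdhouse, 150 x 140 x about 180 high, standing at the back left; leave alone (sizes in mm; origin at its underside)
- spare_gable: pale pointed gable board, 160 x 120 x 12, lying flat near the robot on the left; leave alone (sizes in mm; origin at its underside)
- glue: upright grey glue bottle with a black cone nozzle, 56 across, 175 high, behind and between rack and station; leave alone (sizes in mm; origin at its underside)
- water: upright clear water bottle, 66 across, 210 high, at the right; leave alone (sizes in mm; origin at its underside)
- screwdriver: screwdriver lying flat in front of the robot; leave alone (sizes in mm; origin at its underside)
- hammer: hammer lying flat at the right; leave alone (sizes in mm; origin at its underside)
Mind the look-alikes: they are no part of the job. What is shaped like the part that bears batten_centre but green or purple is not meant.

How it is judged:
On the way, in this order (a step that is already met when the one before it is completed fails the run):
1. the bolt is fully home in its keeper (within 4 mm), with the batten not yet in the window (value of joint bolt above 0.041 m and horizontal distance between batten_centre and window above 0.03 m), for 0.2 s.
2. with the bolt home, the gripped batten's foot has entered the window (value of joint bolt above 0.041 m and x of batten_centre in the frame of window between -0.005 and 0.005 m and y of batten_centre in the frame of window between -0.005 and 0.005 m and angle between batten_centre's own z axis and vertical below 0.1 rad and z of batten_centre in the frame of window below 0.07 m and contact force between the fingers and batten above 1 N), for 0.1 s.
At the end, for the whole second after the job is handed in: Bolt home (within 4 mm); marked batten upright in the window (within 5 mm of its centre, tilt under 0.1 rad), its line within 7 mm of the lid's top face, so that its foot hangs clear inside, still, and gripped by the fingers (over 2 N) (value of joint bolt above 0.041 m and x of batten_centre in the frame of window between -0.005 and 0.005 m and y of batten_centre in the frame of window between -0.005 and 0.005 m and angle between batten_centre's own z axis and vertical below 0.1 rad and z of batten_centre in the frame of window between 0.008 and 0.022 m and angle between the y axis of batten_centre and the y axis of window, either way round below 0.12 rad and contact force between the fingers and batten above 2 N and linear speed of batten below 0.02 m/s); the arm keeps its last pose, push and grip.
It fails at once if another batten, a tool, a bottle or a birdhouse piece is moved more than 25 mm (distance of any of walnut_batten_centre, brown_batten_centre, birdhouse, spare_gable, glue, water, screwdriver, hammer from where it was at the start of the episode above 0.025 m).
It also fails if it takes over 58 s, if anything falls off the work surface, if the arm or the gripper's body presses on something with over 40 N, if the wrist force passes 120 N, or if a joint passes its speed limit or range.

## Robot

A 6-joint arm with a two-finger parallel gripper is mounted at the origin on the work surface. World frame = base frame: x ahead of the robot, y to its left, z up, the work surface at z = 0. Lengths are in m, angles in rad, forces in N, time in s.
With the tool pointing down it reaches from about 0.3 to 0.775 m from the base axis. Payload 14.6 kg.
Tool frame: the origin (TCP) lies at the very end of the fingers, on their centre line; the grasp point (between the pads) lies 19 mm behind it; z points along the fingers, y is the direction in which the jaws open and shut (so a half turn about z gives the same grasp; the last joint's range is limited). The gripper opens to 94 mm and grips with 3 to 60 N. Pads are 16 mm wide; open, the fingers measure 119 mm over their backs; the gripper's body (75 mm by 177 mm) begins 78 mm behind the grasp point.
Start: joints at [-1.208, 0.3, 1.521, -0, 1.321, -0.067], TCP at [0.229, -0.5, 0.205] pointing down, gripper open.
Joint ranges: [-3.03, 3.03], [-0.79, 2.21], [0.23, 2.52], [-1.04, 4.18], [0, 3.07], [-2.55, 2.55]. Speed limits (rad/s): [2.22, 2.22, 2.57, 3.14, 3.14, 3.14].

## Interface

Orientations are given as [roll, pitch, yaw] about the fixed x, y, z axes, in that order (R = Rz(yaw) Ry(pitch) Rx(roll)).
In Python, from station import ctrl, vision, ticket gives the robot as it stands.
- The arm moves only by the tool step_arm, never from a script. Its argument "steps" is a list of rows, each an object of numbers: "x", "y", "z": the shift along the tool's x, y, z in m; "ax", "ay", "az": the turn, a rotation vector about the tool's x, y, z in degrees; "claw": the finger opening in m, from 0 to 0.094. A call has 1 to 5 rows; each row shifts and turns the pose as measured when the row begins, along the tool's axes as they then stand; what a row does not reach is not made up. A row lasts 1/12 s, in which the tool goes at most 41.7 mm and 7.16 degrees, less where a joint would pass 70% of its speed; a pose out of reach is approached as far as the arm can. A call with a gripper value outside its range is refused whole. The fingers move at their own pace and stop on an object; "grip_force" is the grip in N (left out, the last holds). Time passes only in rows, so rows that do not move let the fingers close. It gives the time, the measured TCP pose, the force and the opening at its end, in the units of the state.
- ctrl.get_obs(): the state, without advancing time (a new reading comes with each control period).
- vision.camera(name): name is "side" or "top" or "wrist"; returns (picture, depth): 384x512x3 uint8, red, green, blue; 384x512 float32, m along the optical axis (not along the pixel's ray), 0 where there is no reading.
- vision.camera_params(name): a dict with "fov_y" (degrees; the focal length in pixels is half the picture's height over the tangent of half this angle, whatever the lens; pixels are square), "cx", "cy" (the principal point, pixels), "k1" (the pictures are not rectified: a ray, as slopes to the right and down, at radius r is drawn at 1 + k1 r^2 times it, then the intrinsics apply), "origin" and "attitude" of the camera in the world; the wrist camera has in their place "mount" (4x4, takes a point from camera to tool coordinates, whose origin is the TCP and whose axes are the flange's). Camera axes: x right, y up, looking along -z (the intrinsics and any distortion apply to the point x, -y, -z); pixel columns grow to the right and rows downward; lengths in m; the calibration is good to about 2 mm. A picture is of the moment at which its call begins: read the wrist's pose just before it. camera_params takes no time and is no camera call.
- ticket.hand_in(): hands the job in, once; it reports no verdict.
The state is a dict: "time_s": time; "qpos": joint angles; "joint_vel": joint speeds; "tau": joint torques, N m; "ee_pos": TCP position; "eef_rot": TCP orientation; "force": force on the tool from outside, world axes, zero at the start; "moment": the same for the moment, N m; "grip_width": finger opening in m.
Only numpy, scipy, OpenCV 4.12 (cv2) and the standard library are available. Lean on these libraries where they do the work, as an engineer would, in place of code of your own. Each camera call takes 0.05 s, during which the arm holds its last target.

## Working session

There is one attempt and no reset: what is moved stays moved. The work goes in short steps, Python scripts to look and compute and a tool call to move; the robot and the scene stay as the last step left them, time stands still between calls to the robot, and variables do not carry over. Pictures are saved under pics/ and viewed, and the job is handed in when it is done.

Besides the shell and the picture viewer there is one more tool, called after "Call:" as a command line: name --argument value ..., lists and objects as JSON in quotes. step_arm: Moves the arm, as the interface text tells. Its arguments: {"type":"object","properties":{"steps":{"type":"array"},"grip_force":{"type":"number"}},"required":["steps"]}

```bash
ls; mkdir -p pics; python3 - <<'E'
from station import ctrl,vision
import cv2
print(ctrl.get_obs())
for n in ["side","top"]:
    p,d=vision.camera(n); cv2.imwrite(f"pics/{n}0.png",cv2.cvtColor(p,cv2.COLOR_RGB2BGR))
    import numpy as np; np.savez(f"{n}0.npz",p=p,d=d)
for n in ["side","top","wrist"]: print(n,vision.camera_params(n))
E
```

```text
pics
{'time_s': 0.0, 'qpos': array([-1.20756895e+00,  3.00452017e-01,  1.52159120e+00,  1.62985843e-05,
        1.32068002e+00, -6.66128218e-02]), 'joint_vel': array([ 1.20283197e-03,  8.77703313e-04, -2.93266135e-05,  1.59545372e-03,
       -1.78685649e-03, -6.72204710e-04]), 'tau': array([-8.58035892e-04, -5.31804764e+01, -3.52736521e+01,  7.07848719e-02,
        2.43876205e-02, -7.96730183e-05]), 'ee_pos': array([ 0.22910077, -0.49972525,  0.20489251]), 'eef_rot': array([-3.14046563e+00, -9.10074088e-05,  4.29836108e-01]), 'force': array([ 0.06704097,  0.24164729, -0.42934627]), 'moment': array([-0.06382292,  0.03259006, -0.01319743]), 'grip_width': 0.09395613166149805}
side {'fov_y': 43.81723055240689, 'cx': 252.12662781914275, 'cy': 191.3818854745563, 'k1': 0.04753168060497873, 'origin': array([-0.15772157,  0.83404211,  0.95325051]), 'attitude': array([ 0.92961001,  0.01868232, -2.44132124])}
top {'fov_y': 57.01316406519794, 'cx': 256.2572197822855, 'cy': 192.7269136206263, 'k1': -0.0894851670120732, 'origin': array([ 0.39090048, -0.00737397,  1.08105254]), 'attitude': array([ 0.20428522, -0.00404286, -1.64077426])}
wrist {'fov_y': 70.36297464919056, 'cx': 251.91486707034437, 'cy': 190.5619504831149, 'k1': -0.05449745890928652, 'mount': array([[-7.58257230e-04,  9.65808285e-01,  2.59256210e-01,
         7.39016177e-02],
       [ 9.99999604e-01,  6.11370212e-04,  6.47199595e-04,
        -2.17066291e-04],
       [ 4.66569206e-04,  2.59256598e-01, -9.65808365e-01,
        -1.79322530e-01],
       [ 0.00000000e+00,  0.00000000e+00,  0.00000000e+00,
         1.00000000e+00]])}
```

View pics/top0.png

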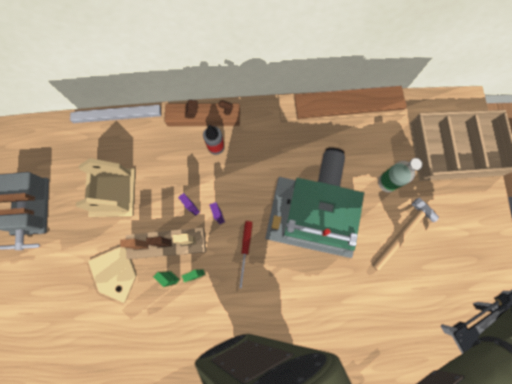

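View pics/side0.png

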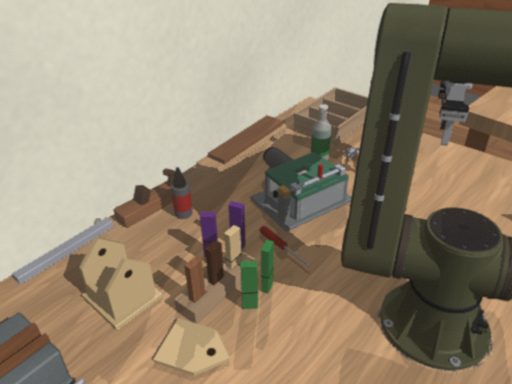

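The top view shows the rack at about (165,242) with three battens: brown, walnut and pale. Purple and green look-alikes stand around it, and the station is at about (318,215) with its red knob near (327,232). I'll enlarge both areas.

```bash
python3 - <<'E'
import cv2
a=cv2.imread("pics/top0.png");b=cv2.imread("pics/side0.png")
cv2.imwrite("pics/c1.png",cv2.resize(a[180:300,90:250],None,fx=5,fy=5,interpolation=cv2.INTER_CUBIC))
cv2.imwrite("pics/c2.png",cv2.resize(a[140:260,260:420],None,fx=5,fy=5,interpolation=cv2.INTER_CUBIC))
cv2.imwrite("pics/c3.png",cv2.resize(b[190:330,160:320],None,fx=4,fy=4,interpolation=cv2.INTER_CUBIC))
E
```

```text
(no output)
```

View pics/c1.png

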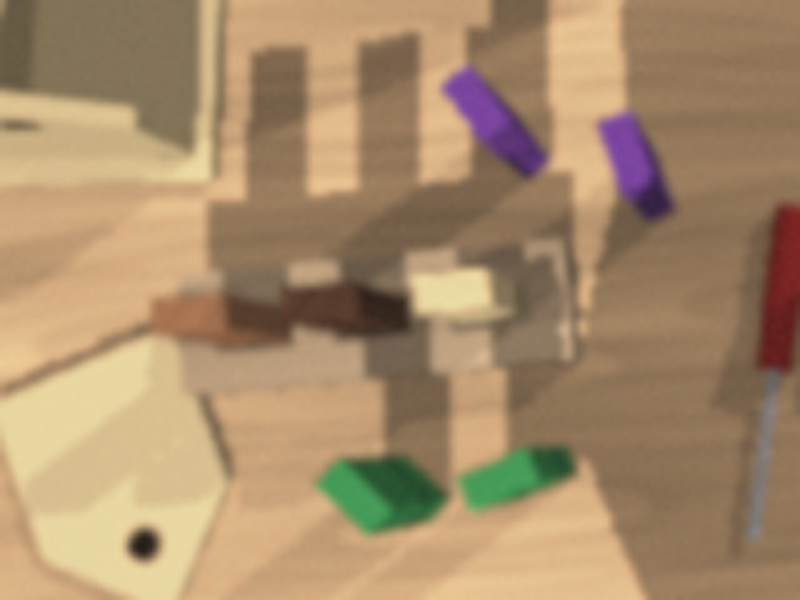

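View pics/c2.png

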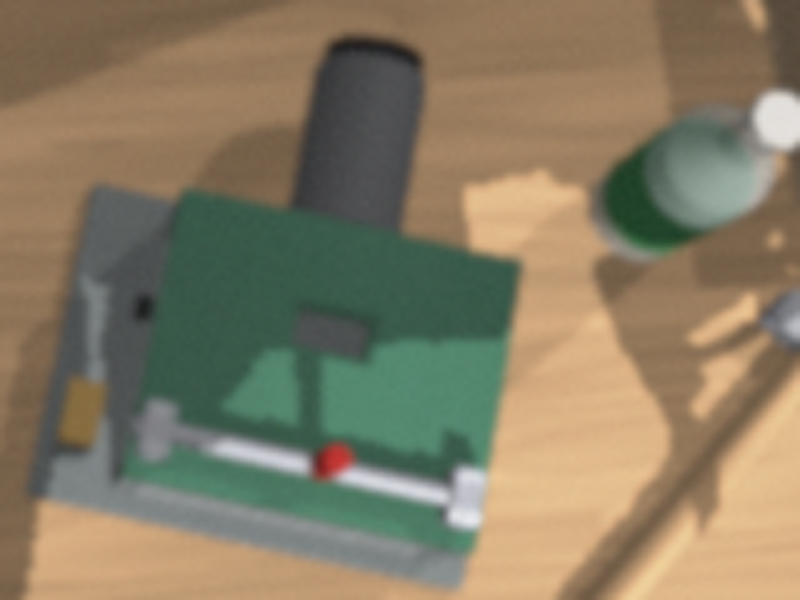

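View pics/c3.png

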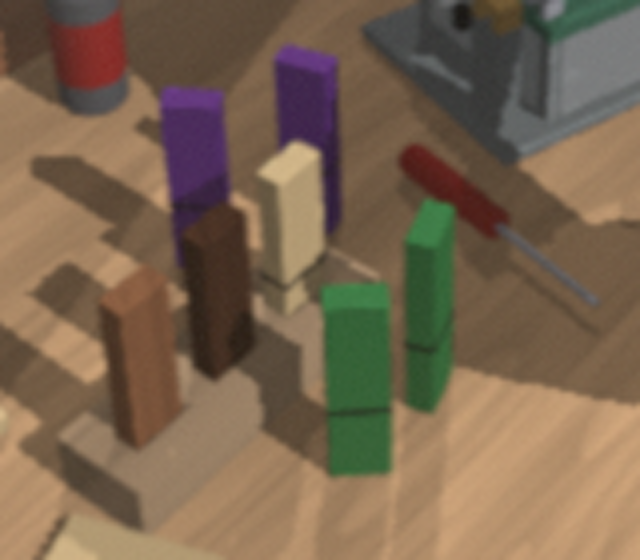

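Candidates for the marked batten:
- The pale one in the rack, at top (181,238) and side (232,243).
- The green pair, at top (164,278) and (194,274).
- The purple pair, at top (189,203) and (216,212).
- The brown and walnut battens in the rack.

The side crop confirms that only the pale one is both pale and carries the dark line, and it stands in the rack's end pocket nearest the station. Next I'll measure.

```bash
cat > h.py <<'E'
import numpy as np,cv2
from scipy.spatial.transform import Rotation as R
from station import ctrl,vision
def cam(n,obs=None):
    P=vision.camera_params(n); f=192/np.tan(np.radians(P["fov_y"]/2))
    if n=="wrist":
        T=np.eye(4);T[:3,:3]=R.from_euler("xyz",obs["eef_rot"]).as_matrix();T[:3,3]=obs["ee_pos"]
        M=T@P["mount"]; return P,f,M[:3,3],M[:3,:3]
    return P,f,np.array(P["origin"]),R.from_euler("xyz",P["attitude"]).as_matrix()
def rays(C,uv):
    P,f,o,Rm=C; uv=np.atleast_2d(np.float64(uv))
    K=np.array([[f,0,P["cx"]],[0,f,P["cy"]],[0,0,1]])
    s=cv2.undistortPoints(uv.reshape(-1,1,2),K,np.array([P["k1"],0,0,0.])).reshape(-1,2)
    return np.c_[s[:,0],-s[:,1],-np.ones(len(s))]@Rm.T
def onz(C,uv,z):
    d=rays(C,uv); return C[2]+d*((z-C[2][2])/d[:,2])[:,None]
def cloud(C,D,mask=None):
    m=(D>0)
    if mask is not None: m&=mask>0
    v,u=np.nonzero(m); d=rays(C,np.c_[u,v]); return C[2]+d*D[v,u][:,None],np.c_[u,v]
E
cat > m.py <<'E'
from h import *
z=np.load("top0.npz");C=cam("top");p=z["p"];hsv=cv2.cvtColor(p,cv2.COLOR_RGB2HSV);D=z["d"]
pts,uv=cloud(C,D); H=np.zeros(D.shape);X=np.zeros(D.shape+(3,));X[uv[:,1],uv[:,0]]=pts
bench=pts[abs(pts[:,2])<.02]; print("bench z",np.median(bench[:,2]))
# green lid
lid=((hsv[...,0]>60)&(hsv[...,0]<95)&(hsv[...,1]>90)&(abs(X[...,2]-.1)<.012)).astype(np.uint8)
lid[:,:250]=0; n,l,s,c=cv2.connectedComponentsWithStats(lid);i=1+s[1:,4].argmax()
print("lid",s[i],np.median(X[l==i][:,2]))
m=(l==i).astype(np.uint8); cn=max(cv2.findContours(m,0,2)[0],key=cv2.contourArea)
W=onz(C,cn.reshape(-1,2),.1)[:,:2]; print("lid rect",cv2.minAreaRect(np.float32(W*1000)))
red=((hsv[...,0]<8)|(hsv[...,0]>172))&(hsv[...,1]>150); red[:200]=0;red[:,:300]=0
print("knob px",np.argwhere(red).mean(0)[::-1],red.sum(),np.median(X[red],0))
for nm,(u,v,r) in dict(pale=(181,238,13),green1=(164,278,14),green2=(194,274,13),pur1=(189,203,14),pur2=(216,212,14),wal=(158,241,14),br=(133,243,14)).items():
    q=X[v-r:v+r,u-r:u+r].reshape(-1,3); t=q[(q[:,2]>.14)&(q[:,2]<.18)]
    if nm=="pale": 
        hh=hsv[v-r:v+r,u-r:u+r].reshape(-1,3); t=q[(q[:,2]>.14)&(q[:,2]<.18)&(hh[:,2]>150)]
    print(nm,len(t),t.mean(0) if len(t) else q[:,2].max(), cv2.minAreaRect(np.float32(t[:,:2]*1000)) if len(t)>3 else "")
E
python3 m.py
```

```text
bench z 0.0007961434019245761
lid [ 289  180   73   54 2236] 0.10051752065259595
lid rect ((539.8490600585938, -218.62159729003906), (191.576171875, 126.83338165283203), 73.3992919921875)
knob px [326.16666667 231.41666667] 24 [ 0.46591459 -0.19930331  0.16076947]
pale 136 [0.47519002 0.1825068  0.15699726] ((475.88525390625, 183.461669921875), (20.10886001586914, 40.43529510498047), 1.922446608543396)
green1 141 [0.37341466 0.23789098 0.14992405] ((373.03289794921875, 238.46519470214844), (39.496246337890625, 21.03789520263672), 43.346622467041016)
green2 119 [0.37716449 0.163431   0.15027298] ((376.79217529296875, 164.08572387695312), (19.408885955810547, 39.85306930541992), 17.864574432373047)
pur1 116 [0.57577564 0.1684084  0.1499093 ] ((576.9226684570312, 169.07740783691406), (40.431427001953125, 19.90523910522461), 33.495765686035156)
pur2 117 [0.54496471 0.08877225 0.15041444] ((545.1666870117188, 88.92138671875), (39.816890716552734, 20.144773483276367), 15.699310302734375)
wal 141 [0.47295765 0.25057106 0.15698974] ((473.406982421875, 252.5019073486328), (20.29591178894043, 42.308197021484375), 2.830106496810913)
br 134 [0.47131088 0.31770183 0.15670515] ((471.31036376953125, 307.156005859375), (19.52166748046875, 70.4134750366211), 1.0777308940887451)
```

```bash
cat >> h.py <<'E'
def plan(target,yaw,rot=7.0,step=.038):
    """rows from the present pose to target, tool down at world yaw"""
    o=ctrl.get_obs(); p=o["ee_pos"].copy(); Rm=R.from_euler("xyz",o["eef_rot"]); Rt=R.from_euler("xyz",[np.pi,0,yaw])
    rv=(Rm.inv()*Rt).as_rotvec(degrees=True); d=np.array(target)-p
    n=int(max(np.ceil(np.linalg.norm(rv)/rot),np.ceil(np.linalg.norm(d)/step),1))
    for k in range(n):
        r=(Rm*R.from_rotvec(rv*k/n,degrees=True)).inv().apply(d/n)
        print("xyz",np.round(r,4),"a",np.round(rv/n,2))
E
python3 -c "
from h import *
plan([.47,-.21,.27],1.29)"
```

```text
xyz [ 0.0309 -0.0148 -0.0059] a [-0.   -0.   -4.48]
xyz [ 0.0319 -0.0124 -0.0059] a [-0.   -0.   -4.48]
xyz [ 0.0328 -0.0098 -0.0059] a [-0.   -0.   -4.48]
xyz [ 0.0335 -0.0072 -0.0059] a [-0.   -0.   -4.48]
xyz [ 0.0339 -0.0046 -0.0059] a [-0.   -0.   -4.48]
xyz [ 0.0342 -0.0019 -0.0059] a [-0.   -0.   -4.48]
xyz [ 0.0342  0.0007 -0.0059] a [-0.   -0.   -4.48]
xyz [ 0.0341  0.0034 -0.0059] a [-0.   -0.   -4.48]
xyz [ 0.0337  0.0061 -0.0059] a [-0.   -0.   -4.48]
xyz [ 0.0331  0.0087 -0.0059] a [-0.   -0.   -4.48]
xyz [ 0.0324  0.0112 -0.0059] a [-0.   -0.   -4.48]
```

Call:
step_arm --steps '[{"x": 0.031, "y": -0.015, "z": -0.006, "az": -4.5}, {"x": 0.032, "y": -0.012, "z": -0.006, "az": -4.5}, {"x": 0.033, "y": -0.01, "z": -0.006, "az": -4.5}, {"x": 0.034, "y": -0.007, "z": -0.006, "az": -4.5}, {"x": 0.034, "y": -0.005, "z": -0.006, "az": -4.5}]'

```text
validation failed for argument at $.st...
```

Call:
step_arm --steps '[{"x": 0.034, "y": -0.002, "z": -0.006, "az": -4.5}, {"x": 0.034, "y": 0.001, "z": -0.006, "az": -4.5}, {"x": 0.034, "y": 0.003, "z": -0.006, "az": -4.5}, {"x": 0.034, "y": 0.006, "z": -0.006, "az": -4.5}, {"x": 0.033, "y": 0.009, "z": -0.006, "az": -4.5}]'

```text
validation failed for argument at $.st...
```

Call:
step_arm --steps '[{"x": 0.03, "y": 0.011, "z": -0.006, "az": -4.5}, {"x": 0}, {"x": 0}]'

```text
validation failed for argument at $.st...
```

```bash
cat > look.py <<'E'
import sys
from h import *
n=sys.argv[1]; o=ctrl.get_obs(); p,d=vision.camera("wrist")
np.savez(n+".npz",p=p,d=d,ee_pos=o["ee_pos"],eef_rot=o["eef_rot"])
cv2.imwrite(f"pics/{n}.png",cv2.cvtColor(p,cv2.COLOR_RGB2BGR)); print(o["time_s"],o["ee_pos"],o["eef_rot"],o["qpos"],o["force"],o["grip_width"])
E
python3 look.py w1
```

```text
0.1 [ 0.22910673 -0.49976423  0.20494257] [-3.14055732e+00 -1.04168985e-04  4.29767968e-01] [-1.20759356e+00  3.00441540e-01  1.52148647e+00  3.61983702e-05
  1.32070461e+00 -6.65742361e-02] [-0.84156387  0.37995681 -0.05704009] 0.09371962541956941
```

View pics/w1.png

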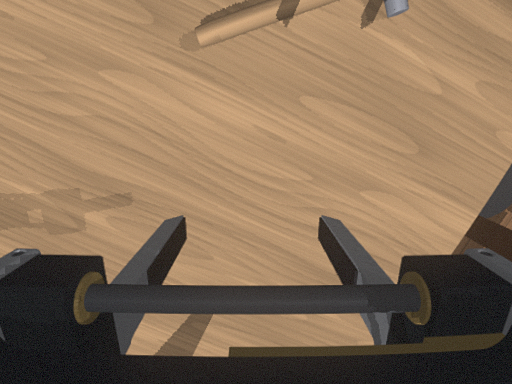

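The rows were refused, so the arm hasn't moved. I'll retry with every key filled in.

Call:
step_arm --steps '[{"x": 0.031, "y": -0.015, "z": -0.006, "ax": 0, "ay": 0, "az": -4.5, "claw": 0.094}, {"x": 0.032, "y": -0.012, "z": -0.006, "ax": 0, "ay": 0, "az": -4.5, "claw": 0.094}]'

```text
time_s: 0.32
ee_pos: [0.2709, -0.4484, 0.2151]
eef_rot: [-3.137, 0.0, 0.583]
force: [0.2, -0.0, 0.6]
grip_width: 0.0938
```

Call:
step_arm --steps '[{"x": 0.033, "y": -0.01, "z": -0.006, "ax": 0, "ay": 0, "az": -4.5, "claw": 0.094}, {"x": 0.034, "y": -0.007, "z": -0.006, "ax": 0, "ay": 0, "az": -4.5, "claw": 0.094}, {"x": 0.034, "y": -0.005, "z": -0.006, "ax": 0, "ay": 0, "az": -4.5, "claw": 0.094}, {"x": 0.034, "y": -0.002, "z": -0.006, "ax": 0, "ay": 0, "az": -4.5, "claw": 0.094}, {"x": 0.034, "y": 0.001, "z": -0.006, "ax": 0, "ay": 0, "az": -4.5, "claw": 0.094}]'

```text
time_s: 0.73
ee_pos: [0.3829, -0.3096, 0.2454]
eef_rot: [-3.135, -0.003, 0.992]
force: [0.5, 0.1, -0.2]
grip_width: 0.0939
```

Call:
step_arm --steps '[{"x": 0.034, "y": 0.003, "z": -0.006, "ax": 0, "ay": 0, "az": -4.5, "claw": 0.094}, {"x": 0.034, "y": 0.006, "z": -0.006, "ax": 0, "ay": 0, "az": -4.5, "claw": 0.094}, {"x": 0.033, "y": 0.009, "z": -0.006, "ax": 0, "ay": 0, "az": -4.5, "claw": 0.094}, {"x": 0.03, "y": 0.011, "z": -0.006, "ax": 0, "ay": 0, "az": -4.5, "claw": 0.094}, {"x": 0, "y": 0, "z": 0, "ax": 0, "ay": 0, "az": 0, "claw": 0.094}]'

```text
time_s: 1.15
ee_pos: [0.4726, -0.1942, 0.2715]
eef_rot: [-3.137, -0.005, 1.332]
force: [0.1, -0.3, 0.5]
grip_width: 0.0941
```

```bash
python3 look.py w2
```

```text
1.15 [ 0.47262467 -0.19417095  0.2715082 ] [-3.13703746 -0.00548798  1.33165234] [-0.46380627  0.17134941  1.52599349  0.00436707  1.44991427 -0.22521368] [ 0.06281502 -0.29327481  0.52713446] 0.09408825240456622
```

View pics/w2.png

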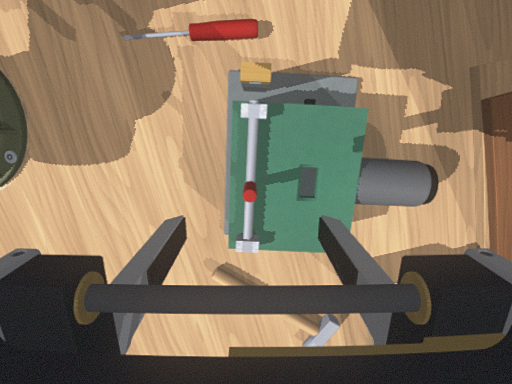

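The wrist view shows the lid spanning about (230–367, 102–251), the window at (307,182), the knob at (250,190), and rod guides at (253,110) and (247,246). Now to measure them.

```bash
cat > m2.py <<'E'
import sys
from h import *
z=np.load(sys.argv[1]+".npz");C=cam("wrist",z);p=z["p"];hsv=cv2.cvtColor(p,cv2.COLOR_RGB2HSV);D=z["d"]
pts,uv=cloud(C,D);X=np.zeros(D.shape+(3,));X[uv[:,1],uv[:,0]]=pts
g=((hsv[...,0]>60)&(hsv[...,0]<95)&(hsv[...,1]>80)&(abs(X[...,2]-.1)<.006)).astype(np.uint8)
n,l,s,c=cv2.connectedComponentsWithStats(g);i=1+s[1:,4].argmax()
m=(l==i).astype(np.uint8);print("lidz",np.median(X[m>0][:,2]),s[i])
cn=cv2.findContours(m,0,1)[0];cn=max(cn,key=cv2.contourArea).reshape(-1,2)
W=onz(C,cn,.1)[:,:2]*1000
print("rect",cv2.minAreaRect(np.float32(W)))
# window: hole
h,hi=cv2.findContours(m,cv2.RETR_CCOMP,1)
for k,a in enumerate(h):
    if hi[0][k][3]>=0 and cv2.contourArea(a)>100:
        w=onz(C,a.reshape(-1,2),.1)[:,:2]*1000; r=cv2.minAreaRect(np.float32(w)); print("hole",a.reshape(-1,2).mean(0),r,cv2.contourArea(a))
red=((hsv[...,0]<8)|(hsv[...,0]>172))&(hsv[...,1]>150)&(X[...,2]>.11)&(X[...,2]<.18)
t=red&(X[...,2]>.156); 
print("knob top",t.sum(),X[t].mean(0),"all",red.sum(),X[red][:,2].min(), np.argwhere(red).min(0),np.argwhere(red).max(0))
cv2.imwrite("pics/"+sys.argv[1]+"z.png",cv2.resize(cv2.cvtColor(p,cv2.COLOR_RGB2BGR)[90:260,215:380],None,fx=3.5,fy=3.5,interpolation=cv2.INTER_CUBIC))
E
python3 m2.py w2
```

```text
lidz 0.10000536255141035 [  255   104   113   148 12002]
rect ((539.3600463867188, -217.82655334472656), (198.19635009765625, 134.92926025390625), 73.53892517089844)
hole [307.94623656 181.72043011] ((540.79345703125, -217.60398864746094), (43.81537628173828, 24.46934700012207), 73.08216094970703) 544.5
knob top 134 [ 0.46596476 -0.20062315  0.15979007] all 158 0.1275030013587488 [182 243] [201 255]
```

View pics/w2z.png

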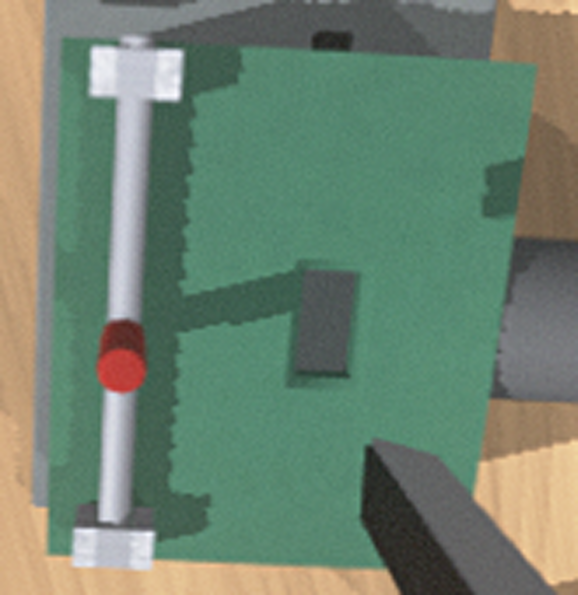

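```bash
python3 -c "
from h import *
plan([.466,-.2006,.128],1.283,step=.029)"
```

```text
xyz [-0.0014 -0.0007  0.0286] a [-0.07 -0.06  0.51]
xyz [-0.0014 -0.0007  0.0286] a [-0.07 -0.06  0.51]
xyz [-0.0013 -0.0007  0.0286] a [-0.07 -0.06  0.51]
xyz [-0.0013 -0.0007  0.0286] a [-0.07 -0.06  0.51]
xyz [-0.0013 -0.0007  0.0286] a [-0.07 -0.06  0.51]
```

Call:
step_arm --steps '[{"x": -0.003, "y": -0.001, "z": 0.02, "ax": -0.1, "ay": -0.1, "az": 0.8, "claw": 0.07}, {"x": -0.003, "y": -0.001, "z": 0.03, "ax": -0.1, "ay": -0.1, "az": 0.8, "claw": 0.07}, {"x": 0, "y": -0.001, "z": 0.03, "ax": -0.1, "ay": -0.1, "az": 0.8, "claw": 0.07}, {"x": 0, "y": 0, "z": 0.03, "ax": -0.1, "ay": 0, "az": 0.4, "claw": 0.07}, {"x": 0, "y": 0, "z": 0.02, "ax": 0, "ay": 0, "az": 0, "claw": 0.07}]'

```text
time_s: 1.62
ee_pos: [0.4664, -0.2037, 0.1395]
eef_rot: [3.132, 0.003, 1.271]
force: [0.3, -0.5, -0.5]
grip_width: 0.0703
```

```bash
python3 -c "
from h import *
plan([.466,-.2006,.128],1.283,step=.029)"; python3 look.py w3
```

```text
xyz [ 0.0029 -0.0014  0.0115] a [ 0.53  0.17 -0.71]
1.6167 [ 0.46640821 -0.20371809  0.13948859] [3.13232197e+00 2.85385653e-03 1.27060281e+00] [-4.83183741e-01  2.70072224e-01  1.72096510e+00 -1.23112652e-03
  1.14092040e+00 -1.82495763e-01] [ 0.32717154 -0.54830474 -0.52584485] 0.07027563595201572
```

View pics/w3.png

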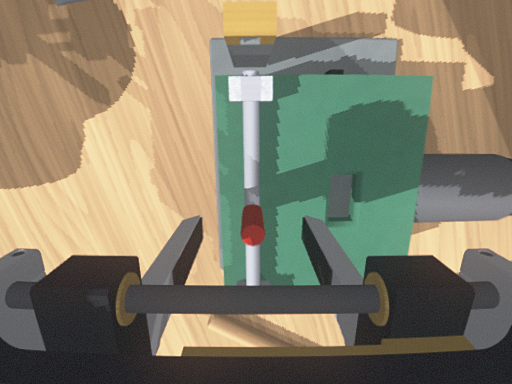

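The knob at (252,225) is centred between the fingers. I'll lower the last 11 mm and close on it.

Call:
step_arm --steps '[{"x": 0.003, "y": -0.001, "z": 0.011, "ax": 0.5, "ay": 0.2, "az": -0.7, "claw": 0.07}, {"x": 0, "y": 0, "z": 0, "ax": 0, "ay": 0, "az": 0, "claw": 0.01}, {"x": 0, "y": 0, "z": 0, "ax": 0, "ay": 0, "az": 0, "claw": 0.01}, {"x": 0, "y": 0, "z": 0, "ax": 0, "ay": 0, "az": 0, "claw": 0.01}, {"x": 0, "y": 0, "z": 0, "ax": 0, "ay": 0, "az": 0, "claw": 0.01}]' --grip_force 15

```text
time_s: 2.08
ee_pos: [0.4644, -0.202, 0.1262]
eef_rot: [-3.136, -0.002, 1.28]
force: [-0.6, -0.3, -0.4]
grip_width: 0.0467
```

Call:
step_arm --steps '[{"x": 0, "y": 0, "z": 0, "ax": 0, "ay": 0, "az": 0, "claw": 0.01}, {"x": 0, "y": 0, "z": 0, "ax": 0, "ay": 0, "az": 0, "claw": 0.01}, {"x": 0, "y": 0, "z": 0, "ax": 0, "ay": 0, "az": 0, "claw": 0.01}]'

```text
time_s: 2.33
ee_pos: [0.4654, -0.2025, 0.1285]
eef_rot: [-3.14, -0.001, 1.28]
force: [-0.1, -0.1, 0.8]
grip_width: 0.0268
```

Call:
step_arm --steps '[{"x": 0, "y": 0, "z": 0.002, "ax": 0, "ay": 0, "az": 0, "claw": 0.01}, {"x": 0, "y": 0, "z": 0, "ax": 0, "ay": 0, "az": 0, "claw": 0.01}, {"x": 0, "y": 0, "z": 0, "ax": 0, "ay": 0, "az": 0, "claw": 0.01}]'

```text
time_s: 2.58
ee_pos: [0.4671, -0.2031, 0.1269]
eef_rot: [3.138, -0.0, 1.28]
force: [-5.1, 0.5, 3.0]
grip_width: 0.0157
```

Gripped at 15.7 mm. Sliding it along station +y, which is tool +x.

Call:
step_arm --steps '[{"x": 0.008, "y": 0, "z": 0, "ax": 0, "ay": 0, "az": 0, "claw": 0.01}, {"x": 0.01, "y": 0, "z": 0, "ax": 0, "ay": 0, "az": 0, "claw": 0.01}, {"x": 0.01, "y": 0, "z": 0, "ax": 0, "ay": 0, "az": 0, "claw": 0.01}]'

```text
time_s: 2.83
ee_pos: [0.4749, -0.1763, 0.127]
eef_rot: [3.138, 0.001, 1.278]
force: [0.2, -2.7, 0.4]
grip_width: 0.0158
```

Call:
step_arm --steps '[{"x": 0.009, "y": 0, "z": 0, "ax": 0, "ay": 0, "az": 0, "claw": 0.01}, {"x": 0.004, "y": 0, "z": 0, "ax": 0, "ay": 0, "az": 0, "claw": 0.01}, {"x": 0.003, "y": 0, "z": 0, "ax": 0, "ay": 0, "az": 0, "claw": 0.01}]'

```text
time_s: 3.08
ee_pos: [0.4799, -0.1596, 0.127]
eef_rot: [3.138, 0.006, 1.28]
force: [-4.4, -16.4, -1.3]
grip_width: 0.0152
```

Call:
step_arm --steps '[{"x": 0.003, "y": 0, "z": 0, "ax": 0, "ay": 0, "az": 0, "claw": 0.01}, {"x": 0.003, "y": 0, "z": 0, "ax": 0, "ay": 0, "az": 0, "claw": 0.01}]'

```text
time_s: 3.25
ee_pos: [0.4813, -0.1549, 0.1268]
eef_rot: [3.138, 0.012, 1.281]
force: [-2.3, -12.4, -1.2]
grip_width: 0.0152
```

The force rose to about 16 N after 45 mm of travel, so the bolt is at its hard stop. I'll release, rise and look.

Call:
step_arm --steps '[{"x": -0.003, "y": 0, "z": 0, "ax": 0, "ay": 0, "az": 0, "claw": 0.07}, {"x": 0, "y": 0, "z": 0, "ax": 0, "ay": 0, "az": 0, "claw": 0.07}, {"x": 0, "y": 0, "z": 0, "ax": 0, "ay": 0, "az": 0, "claw": 0.07}, {"x": 0, "y": 0, "z": 0, "ax": 0, "ay": 0, "az": 0, "claw": 0.07}, {"x": 0, "y": 0, "z": 0, "ax": 0, "ay": 0, "az": 0, "claw": 0.07}]'

```text
time_s: 3.67
ee_pos: [0.481, -0.1548, 0.1267]
eef_rot: [3.138, 0.01, 1.283]
force: [-0.2, -0.7, 0.0]
grip_width: 0.0451
```

Call:
step_arm --steps '[{"x": 0, "y": 0, "z": -0.02, "ax": 0, "ay": 0, "az": 0, "claw": 0.07}, {"x": -0.01, "y": 0.02, "z": -0.03, "ax": 0, "ay": 0, "az": 0, "claw": 0.07}, {"x": -0.03, "y": 0.02, "z": -0.02, "ax": 0, "ay": 0, "az": 0, "claw": 0.07}, {"x": -0.03, "y": 0.02, "z": -0.02, "ax": 0, "ay": 0, "az": 0, "claw": 0.07}, {"x": -0.02, "y": 0.01, "z": -0.02, "ax": 0, "ay": 0, "az": 0, "claw": 0.07}]'

```text
time_s: 4.08
ee_pos: [0.5222, -0.2577, 0.2377]
eef_rot: [-3.136, 0.008, 1.289]
force: [0.2, 0.4, 0.2]
grip_width: 0.0696
```

Call:
step_arm --steps '[{"x": 0, "y": 0, "z": 0, "ax": 0, "ay": 0, "az": 0, "claw": 0.07}, {"x": 0, "y": 0, "z": 0, "ax": 0, "ay": 0, "az": 0, "claw": 0.07}]'

```text
time_s: 4.25
ee_pos: [0.5234, -0.2618, 0.2411]
eef_rot: [-3.142, 0.009, 1.286]
force: [-1.4, 0.2, -0.6]
grip_width: 0.0696
```

```bash
python3 look.py w4; python3 m2.py w4
```

```text
4.25 [ 0.52339416 -0.26175097  0.2411386 ] [-3.14154217  0.00881544  1.28601894] [-0.52233879  0.35454226  1.3661159  -0.00867966  1.41891457 -0.23625662] [-1.44823487  0.20592635 -0.6188828 ] 0.06955577801380623
lidz 0.10005797041184566 [  168    49   151   173 20109]
rect ((523.540771484375, -213.09811401367188), (198.44387817382812, 169.10592651367188), 73.58779907226562)
hole [257.87850467 140.85981308] ((542.1635131835938, -218.51953125), (43.79971694946289, 23.591655731201172), 73.64958190917969) 722.5
knob top 217 [ 0.47804989 -0.16393315  0.15992913] all 272 0.12106022882122242 [102 168] [118 193]
```

View pics/w4.png

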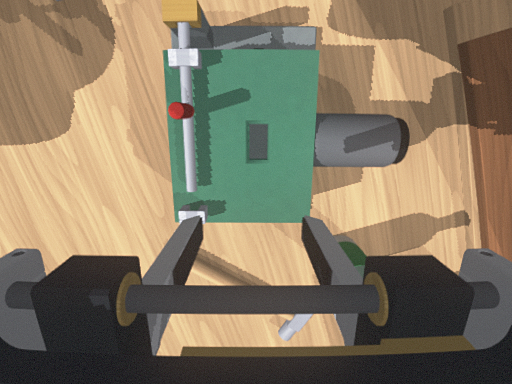

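The bolt moved about 39 mm by vision, while the fingers went about 48 mm and slipped at the end. The force suggests the stop, but I'll check by pushing the knob from behind with closed fingers.

```bash
python3 -c "
from h import *
plan([.469,-.194,.19],1.286)"
```

```text
xyz [ 0.0167 -0.0237  0.0169] a [0.   0.17 0.01]
xyz [ 0.0166 -0.0237  0.017 ] a [0.   0.17 0.01]
xyz [ 0.0166 -0.0237  0.017 ] a [0.   0.17 0.01]
```

Call:
step_arm --steps '[{"x": 0.017, "y": -0.024, "z": 0.017, "ax": 0, "ay": 0.2, "az": 0, "claw": 0}, {"x": 0.017, "y": -0.024, "z": 0.017, "ax": 0, "ay": 0.2, "az": 0, "claw": 0}, {"x": 0.016, "y": -0.023, "z": 0.017, "ax": 0, "ay": 0.2, "az": 0, "claw": 0}, {"x": 0, "y": 0, "z": 0, "ax": 0, "ay": 0, "az": 0, "claw": 0}, {"x": 0, "y": 0, "z": 0, "ax": 0, "ay": 0, "az": 0, "claw": 0}]'

```text
time_s: 4.72
ee_pos: [0.4638, -0.1859, 0.1826]
eef_rot: [-3.135, -0.004, 1.289]
force: [-0.1, -0.4, 0.5]
grip_width: 0.0402
```

Call:
step_arm --steps '[{"x": 0, "y": 0, "z": 0, "ax": 0, "ay": 0, "az": 0, "claw": 0}, {"x": 0, "y": 0, "z": 0, "ax": 0, "ay": 0, "az": 0, "claw": 0}, {"x": 0, "y": 0, "z": 0, "ax": 0, "ay": 0, "az": 0, "claw": 0}]'

```text
time_s: 4.97
ee_pos: [0.4643, -0.185, 0.1826]
eef_rot: [-3.135, -0.004, 1.291]
force: [0.2, -0.9, 0.1]
grip_width: 0.0202
```

```bash
python3 look.py w5;python3 -c "
from h import *
plan([.469,-.194,.132],1.286)"
```

```text
4.9667 [ 0.4643285  -0.18495825  0.18258965] [-3.13500041 -0.00407711  1.29055421] [-0.45392531  0.21320217  1.68485629  0.00303037  1.25073323 -0.17466042] [ 0.18684674 -0.86227096  0.09971851] 0.02023441874155581
xyz [-0.0037  0.0036  0.0253] a [-0.18 -0.11  0.13]
xyz [-0.0037  0.0035  0.0253] a [-0.18 -0.11  0.13]
```

View pics/w5.png

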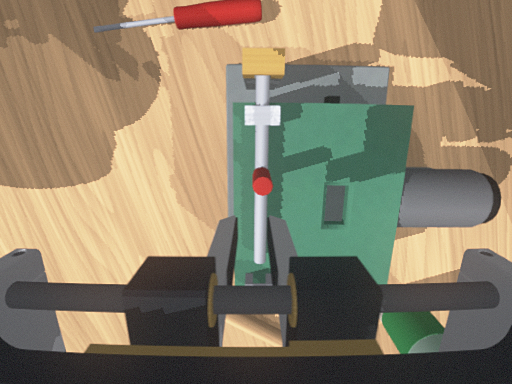

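The rod end now meets the yellow keeper at (262,70), so it looks home. I'll finish the push check.

Call:
step_arm --steps '[{"x": -0.009, "y": 0.004, "z": 0.005, "ax": -0.2, "ay": -0.2, "az": 0.2, "claw": 0}, {"x": -0.003, "y": 0.002, "z": 0.02, "ax": 0, "ay": 0, "az": 0, "claw": 0}, {"x": 0, "y": 0, "z": 0.02, "ax": 0, "ay": 0, "az": 0, "claw": 0}, {"x": 0, "y": 0, "z": 0, "ax": 0, "ay": 0, "az": 0, "claw": 0}]'

```text
time_s: 5.35
ee_pos: [0.4688, -0.2021, 0.1369]
eef_rot: [3.139, 0.001, 1.286]
force: [-0.6, 0.3, -0.9]
grip_width: 0.0007
```

Call:
step_arm --steps '[{"x": 0.007, "y": 0, "z": 0, "ax": 0, "ay": 0, "az": 0, "claw": 0}, {"x": 0.003, "y": 0, "z": 0, "ax": 0, "ay": 0, "az": 0, "claw": 0}]'

```text
time_s: 5.52
ee_pos: [0.4719, -0.1935, 0.137]
eef_rot: [3.14, 0.002, 1.283]
force: [-0.4, -0.2, 0.5]
grip_width: 0.0001
```

Call:
step_arm --steps '[{"x": 0.005, "y": 0, "z": 0, "ax": 0, "ay": 0, "az": 0, "claw": 0}, {"x": 0.004, "y": 0, "z": 0, "ax": 0, "ay": 0, "az": 0, "claw": 0}]'

```text
time_s: 5.68
ee_pos: [0.4754, -0.1845, 0.1386]
eef_rot: [3.138, 0.002, 1.283]
force: [-0.0, 0.2, -0.2]
grip_width: 0.0003
```

Call:
step_arm --steps '[{"x": 0.003, "y": 0, "z": 0, "ax": 0, "ay": 0, "az": 0, "claw": 0}, {"x": 0.003, "y": 0, "z": 0, "ax": 0, "ay": 0, "az": 0, "claw": 0}]'

```text
time_s: 5.85
ee_pos: [0.4771, -0.1799, 0.1396]
eef_rot: [3.136, 0.007, 1.284]
force: [-11.9, -36.9, -9.9]
grip_width: 0.0004
```

It stopped hard at 39 N with no more travel, so the bolt is home. Backing off and rising, then over to the rack.

Call:
step_arm --steps '[{"x": -0.01, "y": 0, "z": 0, "ax": 0, "ay": 0, "az": 0, "claw": 0}, {"x": -0.01, "y": 0, "z": -0.01, "ax": 0, "ay": 0, "az": 0, "claw": 0}, {"x": 0, "y": 0, "z": -0.035, "ax": 0, "ay": 0, "az": 0, "claw": 0.06}, {"x": 0, "y": 0, "z": -0.035, "ax": 0, "ay": 0, "az": 0, "claw": 0.06}, {"x": 0, "y": 0, "z": -0.035, "ax": 0, "ay": 0, "az": 0, "claw": 0.06}]'

```text
time_s: 6.27
ee_pos: [0.4684, -0.1979, 0.2555]
eef_rot: [-3.136, 0.006, 1.286]
force: [0.1, -1.0, 0.6]
grip_width: 0.0172
```

```bash
python3 look.py w6; python3 m2.py w6;python3 -c "
from h import *
plan([.475,.15,.27],1.60)"
```

```text
6.2667 [ 0.46839438 -0.19792258  0.2555185 ] [-3.13628529  0.0063177   1.28557661] [-0.46800848  0.17402415  1.5594751  -0.00726837  1.41216819 -0.18160923] [ 0.13095351 -0.97207519  0.57201651] 0.01724523082652217
lidz 0.10001845231142531 [  231    95   143   155 15830]
rect ((523.5208740234375, -213.1432647705078), (198.78709411621094, 170.0131378173828), 73.36869812011719)
hole [313.51020408 176.16326531] ((541.0009155273438, -217.3310546875), (42.55147171020508, 25.221933364868164), 73.9854507446289) 595.0
knob top 173 [ 0.47730208 -0.16297449  0.15986162] all 178 0.13683782783760867 [147 246] [163 259]
xyz [ 0.0336 -0.0094 -0.001 ] a [ 0.02  0.05 -1.8 ]
xyz [ 0.0339 -0.0083 -0.0009] a [ 0.02  0.05 -1.8 ]
xyz [ 0.0341 -0.0072 -0.0009] a [ 0.02  0.05 -1.8 ]
xyz [ 0.0343 -0.0062 -0.0009] a [ 0.02  0.05 -1.8 ]
xyz [ 0.0345 -0.0051 -0.0008] a [ 0.02  0.05 -1.8 ]
xyz [ 0.0346 -0.004  -0.0008] a [ 0.02  0.05 -1.8 ]
xyz [ 0.0348 -0.0029 -0.0008] a [ 0.02  0.05 -1.8 ]
xyz [ 0.0348 -0.0018 -0.0008] a [ 0.02  0.05 -1.8 ]
xyz [ 0.0349 -0.0007 -0.0007] a [ 0.02  0.05 -1.8 ]
xyz [ 0.0349  0.0004 -0.0007] a [ 0.02  0.05 -1.8 ]
```

View pics/w6.png

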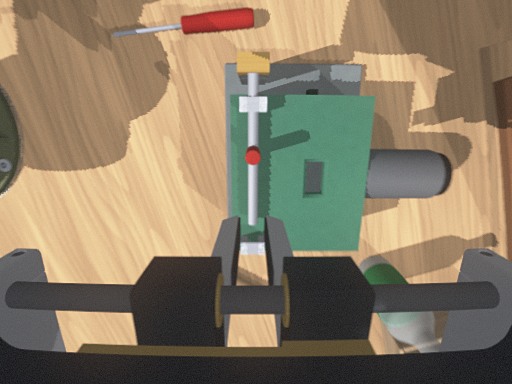

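With the full lid now seen, its rectangle is 199×170 mm, centred at (523.5, −213.1) with the station yawed −16.5°. That puts the window at about (0.5425, −0.2187), which agrees with the hole contour. Moving to the rack.

Call:
step_arm --steps '[{"x": 0.034, "y": -0.009, "z": -0.003, "ax": 0, "ay": 0, "az": -1.8, "claw": 0.06}, {"x": 0.034, "y": -0.008, "z": -0.001, "ax": 0, "ay": 0, "az": -1.8, "claw": 0.06}, {"x": 0.034, "y": -0.007, "z": -0.001, "ax": 0, "ay": 0, "az": -1.8, "claw": 0.06}, {"x": 0.034, "y": -0.006, "z": -0.001, "ax": 0, "ay": 0, "az": -1.8, "claw": 0.06}, {"x": 0.034, "y": -0.005, "z": -0.001, "ax": 0, "ay": 0, "az": -1.8, "claw": 0.06}]'

```text
time_s: 6.73
ee_pos: [0.4745, -0.0246, 0.278]
eef_rot: [3.124, 0.01, 1.439]
force: [0.1, 0.3, -0.5]
grip_width: 0.0542
```

Call:
step_arm --steps '[{"x": 0.034, "y": -0.004, "z": -0.001, "ax": 0, "ay": 0, "az": -1.8, "claw": 0.06}, {"x": 0.034, "y": -0.003, "z": -0.001, "ax": 0, "ay": 0, "az": -1.8, "claw": 0.06}, {"x": 0.034, "y": -0.002, "z": -0.001, "ax": 0, "ay": 0, "az": -1.8, "claw": 0.06}, {"x": 0.03, "y": -0.001, "z": -0.001, "ax": 0, "ay": 0, "az": -1.8, "claw": 0.06}, {"x": 0.03, "y": 0, "z": -0.001, "ax": 0, "ay": 0, "az": -1.8, "claw": 0.06}]'

```text
time_s: 7.15
ee_pos: [0.4739, 0.1467, 0.2872]
eef_rot: [3.118, 0.01, 1.605]
force: [-0.9, -0.4, 0.5]
grip_width: 0.0599
```

Call:
step_arm --steps '[{"x": 0, "y": 0, "z": 0, "ax": 0, "ay": 0, "az": 0, "claw": 0.06}, {"x": 0, "y": 0, "z": 0, "ax": 0, "ay": 0, "az": 0, "claw": 0.06}]'

```text
time_s: 7.32
ee_pos: [0.4733, 0.1516, 0.2891]
eef_rot: [3.116, 0.009, 1.612]
force: [-0.5, -1.1, -0.6]
grip_width: 0.0598
```

```bash
python3 look.py w7
```

```text
7.3167 [0.47328083 0.15164705 0.28906974] [3.11587687 0.00852981 1.61237214] [ 0.24374816  0.11320092  1.5524038  -0.01361185  1.45251742  0.2035103 ] [-0.48181876 -1.0572041  -0.55296424] 0.059804608237279774
```

View pics/w7.png

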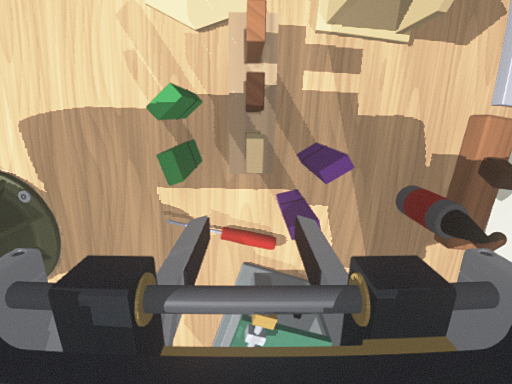

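The pale batten's top is at (255,155), with walnut at (255,92) and brown at (256,35). The green and purple blocks stand clear on either side. Measuring the batten tops.

```bash
cat > m3.py <<'E'
from h import *
import sys
z=np.load(sys.argv[1]+".npz");C=cam("wrist",z);p=z["p"];D=z["d"]
pts,uv=cloud(C,D);X=np.zeros(D.shape+(3,));X[uv[:,1],uv[:,0]]=pts
m=((abs(X[...,2]-.158)<.006)).astype(np.uint8);m[:,:215]=0;m[:,295:]=0
n,l,s,c=cv2.connectedComponentsWithStats(m)
for i in range(1,n):
    if s[i,4]>100:
        cn=max(cv2.findContours((l==i).astype(np.uint8),0,1)[0],key=cv2.contourArea).reshape(-1,2)
        print(s[i],X[l==i].mean(0),cv2.minAreaRect(np.float32(onz(C,cn,.158)[:,:2]*1000)))
E
python3 m3.py w7; python3 -c "
from h import *
plan([.4745,.183,.20],1.60)"
```

```text
[247   0  19  44 817] [0.47236041 0.32264838 0.15799256] ((472.3026123046875, 322.24371337890625), (18.74448013305664, 40.84086608886719), 2.7823541164398193)
[246  72  19  38 691] [0.47389845 0.25451474 0.15805118] ((474.2475891113281, 254.1542205810547), (19.288494110107422, 38.292259216308594), 2.06941294670105)
[245 138  18  35 620] [0.47558965 0.18449932 0.15794864] ((475.7528991699219, 184.179443359375), (19.60600471496582, 38.951515197753906), 2.0453546047210693)
xyz [0.0108 0.0001 0.0296] a [0.49 0.16 0.22]
xyz [0.0107 0.0003 0.0297] a [0.49 0.16 0.22]
xyz [0.0106 0.0005 0.0297] a [0.49 0.16 0.22]
```

Call:
step_arm --steps '[{"x": 0.011, "y": 0, "z": 0.02, "ax": 0.5, "ay": 0.2, "az": 0.2, "claw": 0.06}, {"x": 0.011, "y": 0.001, "z": 0.025, "ax": 0.5, "ay": 0.2, "az": 0.2, "claw": 0.06}, {"x": 0.009, "y": 0.001, "z": 0.025, "ax": 0.4, "ay": 0.1, "az": 0, "claw": 0.06}, {"x": 0, "y": 0, "z": 0, "ax": 0, "ay": 0, "az": 0, "claw": 0.06}, {"x": 0, "y": 0, "z": 0, "ax": 0, "ay": 0, "az": 0, "claw": 0.06}]'

```text
time_s: 7.78
ee_pos: [0.4771, 0.1787, 0.2208]
eef_rot: [3.135, -0.002, 1.598]
force: [0.3, 0.3, 0.4]
grip_width: 0.06
```

```bash
python3 look.py w8; python3 m3.py w8; python3 -c "
from h import *
plan([.4763,.184,.106],1.604)"
```

```text
7.7833 [0.47713991 0.17867455 0.22079962] [ 3.13503332e+00 -2.31485757e-03  1.59750378e+00] [2.86112875e-01 1.92948288e-01 1.61784913e+00 5.72219867e-04
 1.32386162e+00 2.59275072e-01] [0.26411966 0.32720042 0.379578  ] 0.06001878250028375
[ 240    3   25   55 1305] [0.47216123 0.32347591 0.15792997] ((472.2991638183594, 323.05029296875), (19.232236862182617, 40.837772369384766), 1.029068112373352)
[ 240   95   24   46 1072] [0.47388132 0.25424351 0.15795999] ((473.76849365234375, 253.69261169433594), (19.86298370361328, 37.9759635925293), 2.0111827850341797)
[241 174  22  42 898] [0.47572651 0.18511679 0.1578802 ] ((475.5318298339844, 184.66587829589844), (19.43691635131836, 39.58357238769531), 2.033701181411743)
xyz [ 0.0013 -0.0003  0.0287] a [ 0.09 -0.03 -0.1 ]
xyz [ 0.0013 -0.0003  0.0287] a [ 0.09 -0.03 -0.1 ]
xyz [ 0.0013 -0.0002  0.0287] a [ 0.09 -0.03 -0.1 ]
xyz [ 0.0014 -0.0002  0.0287] a [ 0.09 -0.03 -0.1 ]
```

View pics/w8.png

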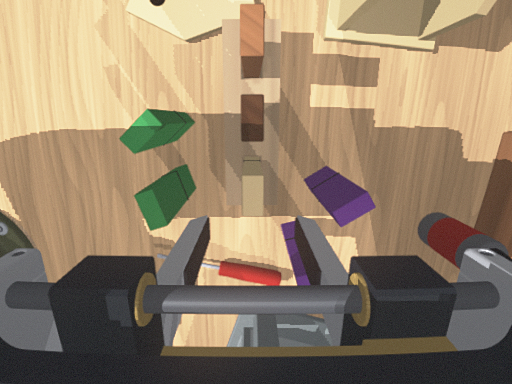

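The batten is now clearly visible with its dark line at (252,157), and its centre is at (0.4757, 0.1848). Descending.

Call:
step_arm --steps '[{"x": 0.002, "y": 0, "z": 0.025, "ax": 0.1, "ay": 0, "az": -0.1, "claw": 0.06}, {"x": 0.002, "y": 0, "z": 0.028, "ax": 0.1, "ay": 0, "az": -0.1, "claw": 0.06}, {"x": 0.001, "y": 0, "z": 0.028, "ax": 0.1, "ay": 0, "az": -0.1, "claw": 0.06}, {"x": 0.001, "y": 0, "z": 0.02, "ax": 0.1, "ay": 0, "az": -0.1, "claw": 0.06}, {"x": 0, "y": 0, "z": 0.005, "ax": 0, "ay": 0, "az": 0, "claw": 0.06}]'

```text
time_s: 8.25
ee_pos: [0.4829, 0.1819, 0.122]
eef_rot: [3.126, -0.006, 1.6]
force: [-0.4, 0.5, 0.4]
grip_width: 0.0598
```

```bash
python3 -c "
from h import *
plan([.4763,.1848,.106],1.604)"; python3 look.py w9
```

```text
xyz [ 0.003  -0.0068  0.0159] a [ 0.9  -0.33 -0.25]
8.25 [0.48291431 0.1818839  0.12198311] [ 3.12586545 -0.00578901  1.59970518] [0.28840059 0.30231971 1.72395451 0.00175076 1.09863301 0.25875399] [-0.38160495  0.45503411  0.44353686] 0.05979515059870681
```

View pics/w9.png

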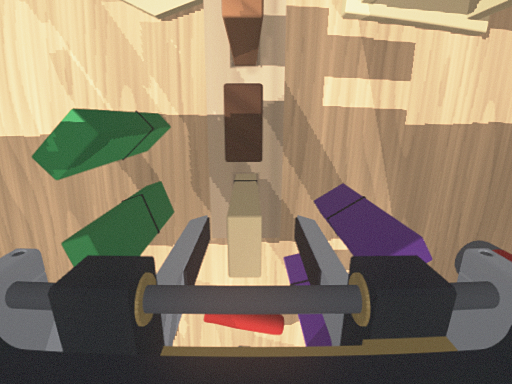

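Call:
step_arm --steps '[{"x": 0.003, "y": -0.006, "z": 0.009, "ax": 0.9, "ay": -0.3, "az": -0.3, "claw": 0.06}, {"x": 0, "y": 0, "z": 0.004, "ax": 0, "ay": 0, "az": 0, "claw": 0.06}, {"x": 0, "y": 0, "z": 0, "ax": 0, "ay": 0, "az": 0, "claw": 0.06}]'

```text
time_s: 8.55
ee_pos: [0.4787, 0.1845, 0.1129]
eef_rot: [3.137, -0.001, 1.604]
force: [0.5, 0.2, -0.2]
grip_width: 0.06
```

```bash
python3 -c "
from h import *
plan([.4763,.1848,.106],1.604)"
```

```text
xyz [ 0.0004 -0.0024  0.0069] a [ 0.25 -0.08 -0.02]
```

Call:
step_arm --steps '[{"x": 0, "y": -0.002, "z": 0.005, "ax": 0.2, "ay": -0.1, "az": 0, "claw": 0.06}, {"x": 0, "y": 0, "z": 0, "ax": 0, "ay": 0, "az": 0, "claw": 0.03}, {"x": 0, "y": 0, "z": 0, "ax": 0, "ay": 0, "az": 0, "claw": 0.03}, {"x": 0, "y": 0, "z": 0, "ax": 0, "ay": 0, "az": 0, "claw": 0.03}, {"x": 0, "y": 0, "z": 0, "ax": 0, "ay": 0, "az": 0, "claw": 0.03}]' --grip_force 20

```text
time_s: 8.97
ee_pos: [0.4777, 0.1848, 0.1104]
eef_rot: [3.137, -0.001, 1.604]
force: [0.0, -0.3, -0.4]
grip_width: 0.037
```

```bash
python3 -c "
from h import *
plan([.4763,.1848,.106],1.604)"
```

```text
xyz [ 0.0001 -0.0015  0.0043] a [ 0.27 -0.03 -0.  ]
```

Call:
step_arm --steps '[{"x": 0, "y": -0.001, "z": 0.003, "ax": 0.3, "ay": 0, "az": 0, "claw": 0.03}, {"x": 0, "y": 0, "z": 0, "ax": 0, "ay": 0, "az": 0, "claw": 0.01}, {"x": 0, "y": 0, "z": 0, "ax": 0, "ay": 0, "az": 0, "claw": 0.01}, {"x": 0, "y": 0, "z": 0, "ax": 0, "ay": 0, "az": 0, "claw": 0.01}, {"x": 0, "y": 0, "z": 0, "ax": 0, "ay": 0, "az": 0, "claw": 0.01}]' --grip_force 20

```text
time_s: 9.38
ee_pos: [0.4768, 0.1848, 0.1074]
eef_rot: [-3.141, -0.001, 1.604]
force: [-0.7, 0.4, 0.1]
grip_width: 0.02
```

Call:
step_arm --steps '[{"x": 0, "y": 0, "z": 0, "ax": 0, "ay": 0, "az": 0, "claw": 0.01}, {"x": 0, "y": 0, "z": 0, "ax": 0, "ay": 0, "az": 0, "claw": 0.01}, {"x": 0, "y": 0, "z": 0, "ax": 0, "ay": 0, "az": 0, "claw": 0.01}]'

```text
time_s: 9.63
ee_pos: [0.4768, 0.1848, 0.1074]
eef_rot: [-3.141, -0.001, 1.604]
force: [0.5, -0.7, 0.3]
grip_width: 0.0201
```

Gripped at 20.0 mm with almost no side force. Lifting straight up.

Call:
step_arm --steps '[{"x": 0, "y": 0, "z": -0.01, "ax": 0, "ay": 0, "az": 0, "claw": 0.01}, {"x": 0, "y": 0, "z": -0.02, "ax": 0, "ay": 0, "az": 0, "claw": 0.01}, {"x": 0, "y": 0, "z": -0.02, "ax": 0, "ay": 0, "az": 0, "claw": 0.01}]' --grip_force 30

```text
time_s: 9.88
ee_pos: [0.4764, 0.1842, 0.1566]
eef_rot: [-3.138, 0.001, 1.604]
force: [-0.3, -0.3, -1.4]
grip_width: 0.0199
```

Call:
step_arm --steps '[{"x": 0, "y": 0, "z": -0.03, "ax": 0, "ay": 0, "az": 0, "claw": 0.01}, {"x": 0, "y": 0, "z": -0.03, "ax": 0, "ay": 0, "az": 0, "claw": 0.01}, {"x": 0, "y": 0, "z": -0.03, "ax": 0, "ay": 0, "az": 0, "claw": 0.01}, {"x": 0, "y": 0, "z": -0.03, "ax": 0, "ay": 0, "az": 0, "claw": 0.01}, {"x": 0, "y": 0, "z": -0.01, "ax": 0, "ay": 0, "az": 0, "claw": 0.01}]'

```text
time_s: 10.3
ee_pos: [0.4754, 0.1839, 0.2978]
eef_rot: [-3.14, 0.0, 1.604]
force: [0.6, 0.8, -0.5]
grip_width: 0.02
```

```bash
python3 -c "
from h import *
plan([.5432,-.2187,.292],1.283,step=.032)"; python3 look.py w10
```

```text
xyz [-0.0311  0.0042  0.0005] a [-0.01  0.    1.41]
xyz [-0.031   0.005   0.0005] a [-0.01  0.    1.41]
xyz [-0.0309  0.0057  0.0005] a [-0.01  0.    1.41]
xyz [-0.0307  0.0065  0.0004] a [-0.01  0.    1.41]
xyz [-0.0306  0.0072  0.0004] a [-0.01  0.    1.41]
xyz [-0.0304  0.008   0.0004] a [-0.01  0.    1.41]
xyz [-0.0302  0.0087  0.0004] a [-0.01  0.    1.41]
xyz [-0.0299  0.0095  0.0004] a [-0.01  0.    1.41]
xyz [-0.0297  0.0102  0.0004] a [-0.01  0.    1.41]
xyz [-0.0294  0.0109  0.0004] a [-0.01  0.    1.41]
xyz [-0.0292  0.0117  0.0004] a [-0.01  0.    1.41]
xyz [-0.0289  0.0124  0.0004] a [-0.01  0.    1.41]
xyz [-0.0285  0.0131  0.0004] a [-0.01  0.    1.41]
10.3 [0.47541868 0.18387626 0.29784078] [-3.13951149e+00  3.69508330e-04  1.60365118e+00] [2.97084029e-01 1.54803217e-01 1.48543610e+00 1.87268815e-04
 1.50345878e+00 2.64216758e-01] [ 0.573158    0.77771827 -0.53888092] 0.019983451742591234
```

View pics/w10.png

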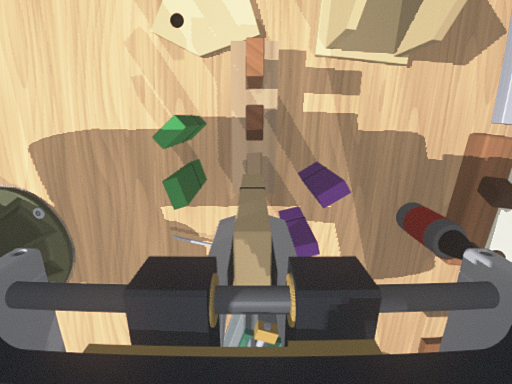

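The batten is out and hanging straight, with its line visible at (253,188) and the neighbours undisturbed. Carrying it over to the window, high up.

Call:
step_arm --steps '[{"x": -0.025, "y": 0.003, "z": 0, "ax": 0, "ay": 0, "az": 1.4, "claw": 0.01}, {"x": -0.03, "y": 0.005, "z": 0, "ax": 0, "ay": 0, "az": 1.4, "claw": 0.01}, {"x": -0.03, "y": 0.006, "z": 0, "ax": 0, "ay": 0, "az": 1.4, "claw": 0.01}, {"x": -0.03, "y": 0.006, "z": 0, "ax": 0, "ay": 0, "az": 1.4, "claw": 0.01}, {"x": -0.03, "y": 0.007, "z": 0, "ax": 0, "ay": 0, "az": 1.4, "claw": 0.01}]'

```text
time_s: 10.77
ee_pos: [0.4989, 0.0377, 0.299]
eef_rot: [-3.141, -0.001, 1.486]
force: [-0.5, 0.5, -0.9]
grip_width: 0.0201
```

Call:
step_arm --steps '[{"x": -0.03, "y": 0.008, "z": 0, "ax": 0, "ay": 0, "az": 1.4, "claw": 0.01}, {"x": -0.03, "y": 0.009, "z": 0, "ax": 0, "ay": 0, "az": 1.4, "claw": 0.01}, {"x": -0.03, "y": 0.009, "z": 0, "ax": 0, "ay": 0, "az": 1.4, "claw": 0.01}, {"x": -0.03, "y": 0.01, "z": 0, "ax": 0, "ay": 0, "az": 1.4, "claw": 0.01}, {"x": -0.03, "y": 0.011, "z": 0, "ax": 0, "ay": 0, "az": 1.4, "claw": 0.01}]'

```text
time_s: 11.18
ee_pos: [0.5232, -0.1248, 0.2969]
eef_rot: [-3.137, -0.001, 1.358]
force: [0.5, -0.1, -1.2]
grip_width: 0.0199
```

```bash
python3 -c "
from h import *
plan([.5432,-.2187,.292],1.283,step=.030)"
```

```text
xyz [-0.0219  0.0099  0.0012] a [-0.07 -0.02  1.07]
xyz [-0.0217  0.0103  0.0012] a [-0.07 -0.02  1.07]
xyz [-0.0215  0.0107  0.0012] a [-0.07 -0.02  1.07]
xyz [-0.0213  0.0111  0.0012] a [-0.07 -0.02  1.07]
```

Call:
step_arm --steps '[{"x": -0.022, "y": 0.01, "z": 0.001, "ax": -0.1, "ay": 0, "az": 1.1, "claw": 0.01}, {"x": -0.022, "y": 0.01, "z": 0.001, "ax": -0.1, "ay": 0, "az": 1.1, "claw": 0.01}, {"x": -0.02, "y": 0.01, "z": 0.001, "ax": 0, "ay": 0, "az": 1.1, "claw": 0.01}, {"x": -0.015, "y": 0.01, "z": 0.001, "ax": 0, "ay": 0, "az": 0.8, "claw": 0.01}, {"x": 0, "y": 0, "z": 0, "ax": 0, "ay": 0, "az": 0, "claw": 0.01}]'

```text
time_s: 11.6
ee_pos: [0.5415, -0.2208, 0.289]
eef_rot: [-3.135, -0.001, 1.275]
force: [-1.3, 0.1, -1.2]
grip_width: 0.0195
```

```bash
python3 -c "
from h import *
plan([.5432,-.2187,.292],1.283,step=.030)"; python3 look.py w11
```

```text
xyz [ 0.0025  0.001  -0.003 ] a [-0.4  -0.07 -0.44]
11.6 [ 0.54147189 -0.22080511  0.28900358] [-3.13454901e+00 -1.20462041e-03  1.27528126e+00] [-4.49881340e-01  3.37481781e-01  1.28022521e+00  1.07372342e-04
  1.53103077e+00 -1.54375170e-01] [-1.27763576  0.1030773  -1.19856878] 0.01951654903420186
```

View pics/w11.png

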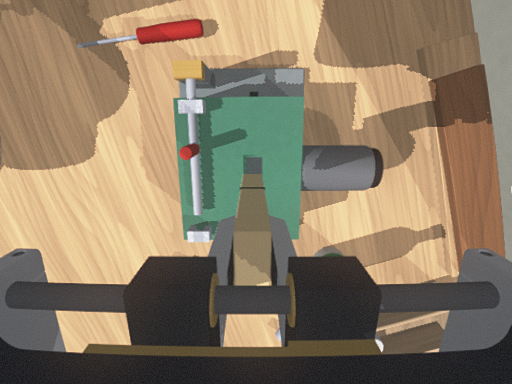

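```bash
cat > m4.py <<'E'
from h import *
import sys
z=np.load(sys.argv[1]+".npz");C=cam("wrist",z);D=z["d"]
pts,uv=cloud(C,D); Rt=R.from_euler("xyz",z["eef_rot"]); T=Rt.inv().apply(pts-z["ee_pos"])
m=(abs(T[:,0]-.02)<.006)&(abs(T[:,1])<.014)&(T[:,2]>.005)&(T[:,2]<.11)
t=T[m];print("n",m.sum(),"z range",t[:,2].min(),t[:,2].max())
k=np.polyfit(t[:,2],t[:,0],1);print("face x at z=.024:",np.polyval(k,.024),"tilt",k[0])
for a,b in ((.01,.04),(.04,.07),(.07,.1)):
    s=t[(t[:,2]>a)&(t[:,2]<b)]
    if len(s)>20:
        lo,hi=np.percentile(s[:,1],[1,99]);print(a,"y",lo,hi,(lo+hi)/2,"x",s[:,0].mean())
hsv=cv2.cvtColor(z["p"],cv2.COLOR_RGB2HSV)[...,2][uv[:,1],uv[:,0]]
for q in np.arange(.02,.1,.003):
    w=m&(abs(T[:,2]-q)<.0015); 
    if w.sum(): print(round(q,3),w.sum(),int(hsv[w].mean()),end="; ")
E
python3 m4.py w11; python3 m2.py w11
```

```text
n 604 z range 0.005060777784716188 0.09712148599777791
face x at z=.024: 0.018518047814565695 tilt -0.0004559075650354409
0.01 y -0.011427268735550632 0.00818843451571414 -0.0016194171099182461 x 0.01852470907046428
0.04 y -0.011102310319328361 0.00770868316719714 -0.0016968135760656107 x 0.018519942593537505
0.07 y -0.01118180316509363 0.007773772168760728 -0.0017040154981664514 x 0.018476962790576063
0.02 29 120; 0.023 22 119; 0.026 26 122; 0.029 22 120; 0.032 27 122; 0.035 22 118; 0.038 36 70; 0.041 14 66; 0.044 22 122; 0.047 14 122; 0.05 16 121; 0.053 16 121; 0.056 20 120; 0.059 21 118; 0.062 10 122; 0.065 13 118; 0.068 19 122; 0.071 15 118; 0.074 7 122; 0.077 17 120; 0.08 20 119; 0.086 19 121; 0.089 6 121; 0.092 13 119; 0.095 16 120; 0.098 4 119; lidz 0.10001345942438294 [  178    97   126   142 10887]
rect ((523.3665161132812, -212.85153198242188), (197.52354431152344, 168.3672332763672), 73.26100158691406)
knob top 131 [ 0.4781769  -0.16324449  0.15980786] all 147 0.12672105315972776 [145 180] [159 198]
```

The batten hangs upright with its line at tool z 0.0395, as expected. I'll lower it until the foot is about 12 mm above the lid, then check it against the window at close range.

```bash
python3 -c "
from h import *
plan([.544,-.218,.213],1.283,step=.030)"
```

```text
xyz [0.0007 0.0009 0.0254] a [-0.14 -0.03 -0.13]
xyz [0.0007 0.0008 0.0254] a [-0.14 -0.03 -0.13]
xyz [0.0007 0.0008 0.0254] a [-0.14 -0.03 -0.13]
```

Call:
step_arm --steps '[{"x": 0.001, "y": 0.001, "z": 0.02, "ax": -0.2, "ay": 0, "az": -0.2, "claw": 0.01}, {"x": 0.001, "y": 0.001, "z": 0.02, "ax": -0.2, "ay": 0, "az": -0.2, "claw": 0.01}, {"x": 0.001, "y": 0, "z": 0.02, "ax": 0, "ay": 0, "az": 0, "claw": 0.01}, {"x": 0, "y": 0, "z": 0.008, "ax": 0, "ay": 0, "az": 0, "claw": 0.01}, {"x": 0, "y": 0, "z": 0, "ax": 0, "ay": 0, "az": 0, "claw": 0.01}]'

```text
time_s: 12.07
ee_pos: [0.543, -0.2131, 0.2191]
eef_rot: [3.141, -0.002, 1.287]
force: [0.3, 0.3, 0.3]
grip_width: 0.0196
```

```bash
python3 -c "
from h import *
plan([.544,-.218,.213],1.283,step=.030)"
```

```text
xyz [-0.0045  0.0023  0.0061] a [ 0.01 -0.13  0.24]
```

Call:
step_arm --steps '[{"x": -0.004, "y": 0.002, "z": 0.003, "ax": 0, "ay": -0.1, "az": 0.2, "claw": 0.01}, {"x": 0, "y": 0, "z": 0, "ax": 0, "ay": 0, "az": 0, "claw": 0.01}, {"x": 0, "y": 0, "z": 0, "ax": 0, "ay": 0, "az": 0, "claw": 0.01}]'

```text
time_s: 12.32
ee_pos: [0.5443, -0.2167, 0.2182]
eef_rot: [3.14, -0.0, 1.285]
force: [0.7, 0.2, -0.7]
grip_width: 0.0197
```

```bash
python3 look.py w12;python3 m4.py w12|head -6;python3 m2.py w12; python3 - <<'E'
import cv2
a=cv2.imread("pics/w12.png");cv2.imwrite("pics/w12c.png",cv2.resize(a[60:260,150:350],None,fx=3,fy=3,interpolation=cv2.INTER_CUBIC))
from station import vision
for n in("side","top"):
    p,d=vision.camera(n);cv2.imwrite(f"pics/{n}12.png",p[...,::-1])
    import numpy as np;np.savez(n+"12.npz",p=p,d=d)
s=cv2.imread("pics/side12.png");cv2.imwrite("pics/side12c.png",cv2.resize(s[80:230,230:390],None,fx=4,fy=4,interpolation=cv2.INTER_CUBIC))
E
```

```text
12.3167 [ 0.54432814 -0.21674533  0.21816275] [ 3.13970214e+00 -2.01501060e-04  1.28522430e+00] [-4.41681464e-01  3.70151305e-01  1.39805233e+00  5.02929029e-04
  1.37155285e+00 -1.56208336e-01] [ 0.69690583  0.24951869 -0.66744829] 0.019748871345756338
n 607 z range 0.005174478730234555 0.09644406818677899
face x at z=.024: 0.018509872844177194 tilt -0.00025100321104619595
0.01 y -0.011642410428938267 0.007860087033050016 -0.0018911616979441258 x 0.01852261474755448
0.04 y -0.011269977161411296 0.007727901541214254 -0.0017710378100985213 x 0.018492526854351658
0.07 y -0.01118806064429584 0.007744646802882683 -0.0017217069207065786 x 0.018495580134767393
0.02 27 126; 0.023 27 125; 0.026 26 125; 0.029 22 127; 0.032 23 127; 0.035 25 122; 0.038 27 73; 0.041 22 64; 0.044 20 127; 0.047 16 128; 0.05 16 127; 0.053 15 125; 0.056 22 124; 0.059 22 125; 0.062 12 124; 0.065 10 125; 0.068 20 124; 0.071 16 124; 0.074 6 125; 0.077 18 126; 0.08 17 125; 0.083 4 126; 0.086 18 125; 0.089 11 126; 0.092 8 127; 0.095 19 124; lidz 0.10001977846810173 [  159    96   155   161 14894]
rect ((525.345703125, -206.0653076171875), (183.71908569335938, 168.79815673828125), 73.17070007324219)
knob top 227 [ 0.47806828 -0.16318434  0.15979681] all 284 0.12210915722859955 [154 156] [175 183]
```

View pics/w12c.png

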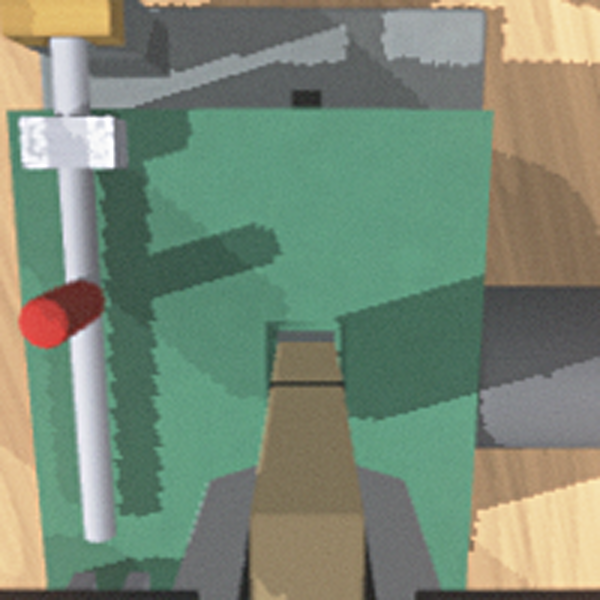

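View pics/side12c.png

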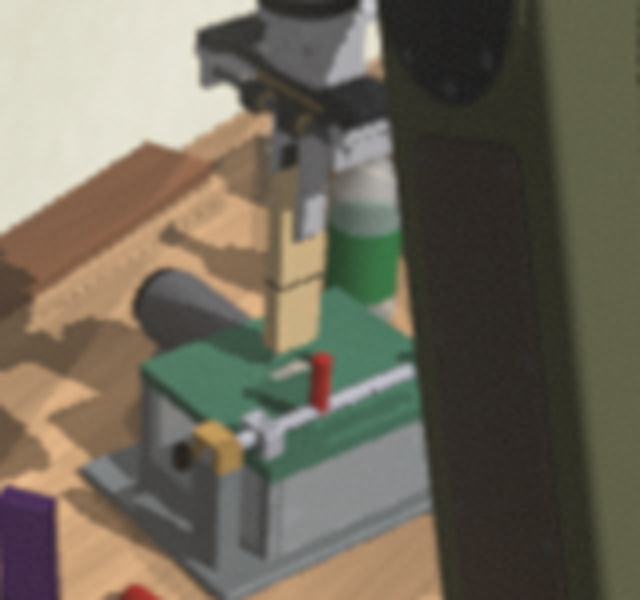

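```bash
python3 - <<'E'
from h import *
z=np.load("w12.npz");C=cam("wrist",z);Rt=R.from_euler("xyz",z["eef_rot"])
def t(uv,h): return np.round(1000*Rt.inv().apply(onz(C,uv,h)-z["ee_pos"])[:, :2],1)
print("outer",t([[239,167.2],[263.7,167.2]],.1)); print("inner",t([[242.2,171],[261.3,171]],.096)); print("foot",t([[242.3,174],[262.5,174]],.1188))
g=cv2.cvtColor(z["p"],cv2.COLOR_RGB2HSV)
for r in (168,169,170,171,172): print(r,[tuple(map(int,z["p"][r,c])) for c in range(236,268,1)])
E
```

```text
outer [[ 21.6 -15.6]
 [ 21.5  11.7]]
inner [[ 16.5 -12.2]
 [ 16.5   9.2]]
foot [[ 17.7 -11.3]
 [ 17.7   9.7]]
168 [(89, 144, 118), (91, 141, 120), (75, 118, 98), (62, 96, 81), (61, 94, 81), (66, 98, 86), (66, 103, 87), (76, 119, 99), (76, 121, 99), (83, 129, 109), (80, 126, 108), (84, 136, 113), (86, 136, 113), (79, 134, 112), (90, 143, 118), (85, 137, 114), (91, 147, 121), (89, 147, 118), (87, 144, 115), (94, 152, 125), (98, 153, 128), (96, 155, 124), (97, 153, 125), (94, 155, 128), (94, 154, 125), (99, 162, 133), (95, 155, 126), (76, 121, 99), (62, 91, 76), (61, 95, 79), (66, 105, 87), (68, 110, 91)]
169 [(83, 137, 111), (89, 140, 114), (80, 121, 104), (57, 90, 79), (59, 88, 72), (65, 98, 83), (66, 103, 88), (84, 130, 106), (84, 135, 114), (88, 137, 112), (92, 145, 119), (91, 144, 120), (86, 141, 116), (91, 144, 120), (88, 144, 118), (91, 147, 122), (91, 146, 122), (97, 153, 127), (95, 152, 124), (96, 154, 128), (94, 154, 125), (97, 156, 128), (96, 157, 129), (100, 161, 130), (97, 155, 128), (96, 156, 129), (87, 143, 118), (69, 108, 89), (57, 87, 74), (65, 99, 84), (64, 104, 84), (
[... 748 characters left out ...]
, (91, 96, 96), (85, 91, 94), (89, 98, 96), (85, 93, 89), (88, 95, 95), (89, 96, 94), (86, 95, 94), (90, 97, 98), (86, 93, 92), (88, 120, 105), (95, 150, 125), (79, 121, 99), (57, 88, 76), (68, 101, 83), (66, 103, 85), (69, 108, 89)]
172 [(89, 141, 117), (89, 142, 118), (81, 125, 104), (55, 88, 74), (55, 85, 70), (59, 86, 71), (73, 91, 86), (86, 95, 94), (86, 93, 93), (87, 93, 95), (83, 92, 91), (84, 95, 94), (87, 95, 93), (83, 91, 92), (89, 97, 98), (87, 95, 95), (88, 96, 96), (90, 94, 98), (87, 94, 97), (86, 93, 95), (87, 96, 98), (85, 93, 94), (88, 95, 97), (88, 93, 95), (90, 94, 97), (94, 127, 113), (94, 150, 123), (76, 120, 101), (64, 92, 79), (63, 99, 85), (67, 106, 85), (72, 110, 93)]
```

At close range the hole's centre is about 1.5 mm toward tool −x from the batten and within 0.3 mm in tool y. I'll correct that and lower slowly, watching the force.

Call:
step_arm --steps '[{"x": -0.0015, "y": 0, "z": 0.006, "ax": 0.1, "ay": 0, "az": 0.2, "claw": 0.01}, {"x": 0, "y": 0, "z": 0.004, "ax": 0, "ay": 0, "az": 0, "claw": 0.01}, {"x": 0, "y": 0, "z": 0, "ax": 0, "ay": 0, "az": 0, "claw": 0.01}]'

```text
time_s: 12.72
ee_pos: [0.544, -0.2186, 0.2079]
eef_rot: [3.14, -0.0, 1.281]
force: [-0.2, 0.4, -0.9]
grip_width: 0.02
```

```bash
python3 -c "
from h import *
plan([.5439,-.2182,.19],1.282,step=.060)"
```

```text
xyz [ 0.0003 -0.0002  0.0179] a [ 0.08 -0.   -0.05]
```

Call:
step_arm --steps '[{"x": 0, "y": 0, "z": 0.005, "ax": 0.1, "ay": 0, "az": 0, "claw": 0.01}, {"x": 0, "y": 0, "z": 0.004, "ax": 0, "ay": 0, "az": 0, "claw": 0.01}]'

```text
time_s: 12.88
ee_pos: [0.5441, -0.2187, 0.1987]
eef_rot: [3.141, 0.0, 1.281]
force: [-0.3, -0.1, -1.0]
grip_width: 0.0198
```

```bash
python3 look.py w13; python3 -c "
from h import *
plan([.5439,-.2182,.19],1.282,step=.060)
a=cv2.imread('pics/w13.png');cv2.imwrite('pics/w13c.png',cv2.resize(a[100:230,180:320],None,fx=4,fy=4,interpolation=cv2.INTER_CUBIC))"
```

```text
12.8833 [ 0.54413026 -0.2187232   0.19865339] [3.14139742e+00 5.67310566e-05 1.28094477e+00] [-4.44640712e-01  3.86402349e-01  1.42142119e+00 -2.67011457e-05
  1.33356747e+00 -1.54782888e-01] [-0.34670773 -0.11911077 -0.99695781] 0.019779838453526755
xyz [ 0.0004 -0.0001  0.0079] a [-0.04 -0.   -0.06]
```

View pics/w13c.png

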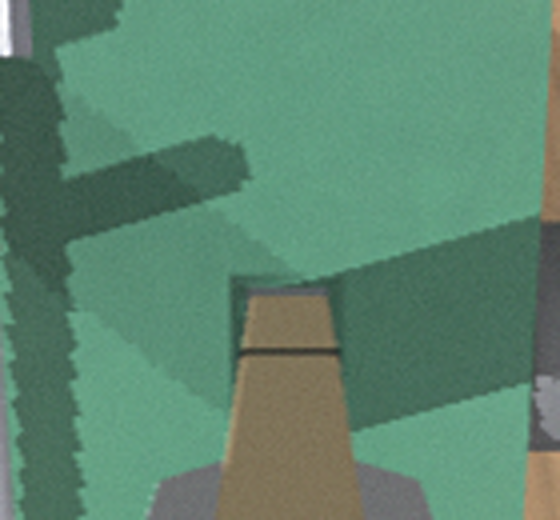

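The foot is centred between the hole's edges, with a thin equal gap on both sides and a small one at the far edge. Going on down.

Call:
step_arm --steps '[{"x": 0, "y": 0, "z": 0.004, "ax": 0, "ay": 0, "az": 0, "claw": 0.01}, {"x": 0, "y": 0, "z": 0.004, "ax": 0, "ay": 0, "az": 0, "claw": 0.01}]'

```text
time_s: 13.1
ee_pos: [0.5441, -0.2187, 0.1895]
eef_rot: [-3.141, 0.0, 1.281]
force: [-0.2, 0.3, -1.0]
grip_width: 0.0199
```

Call:
step_arm --steps '[{"x": 0, "y": 0, "z": 0.004, "ax": 0, "ay": 0, "az": 0, "claw": 0.01}, {"x": 0, "y": 0, "z": 0.004, "ax": 0, "ay": 0, "az": 0, "claw": 0.01}]'

```text
time_s: 13.27
ee_pos: [0.544, -0.2186, 0.1806]
eef_rot: [-3.141, 0.0, 1.281]
force: [0.5, -0.3, -0.7]
grip_width: 0.0198
```

The foot is through the lid without contact. Continuing to TCP z of about 0.1395, which brings the line level with the lid top.

Call:
step_arm --steps '[{"x": 0, "y": 0, "z": 0.007, "ax": 0, "ay": 0, "az": 0, "claw": 0.01}, {"x": 0, "y": 0, "z": 0.008, "ax": 0, "ay": 0, "az": 0, "claw": 0.01}, {"x": 0, "y": 0, "z": 0.008, "ax": 0, "ay": 0, "az": 0, "claw": 0.01}]'

```text
time_s: 13.52
ee_pos: [0.5442, -0.2187, 0.156]
eef_rot: [3.141, 0.0, 1.281]
force: [-0.7, 0.0, -0.4]
grip_width: 0.0198
```

Call:
step_arm --steps '[{"x": 0, "y": 0, "z": 0.006, "ax": 0, "ay": 0, "az": 0, "claw": 0.01}, {"x": 0, "y": 0, "z": 0.005, "ax": 0, "ay": 0, "az": 0, "claw": 0.01}, {"x": 0, "y": 0, "z": 0, "ax": 0, "ay": 0, "az": 0, "claw": 0.01}]'

```text
time_s: 13.77
ee_pos: [0.5434, -0.2183, 0.1411]
eef_rot: [-3.139, -0.0, 1.281]
force: [0.4, -0.3, -0.9]
grip_width: 0.0198
```

Call:
step_arm --steps '[{"x": 0, "y": 0, "z": 0.001, "ax": 0, "ay": 0, "az": 0, "claw": 0.01}, {"x": 0, "y": 0, "z": 0, "ax": 0, "ay": 0, "az": 0, "claw": 0.01}, {"x": 0, "y": 0, "z": 0, "ax": 0, "ay": 0, "az": 0, "claw": 0.01}, {"x": 0, "y": 0, "z": 0, "ax": 0, "ay": 0, "az": 0, "claw": 0.01}]'

```text
time_s: 14.1
ee_pos: [0.5436, -0.2185, 0.1403]
eef_rot: [-3.139, -0.0, 1.281]
force: [1.3, 0.1, -0.3]
grip_width: 0.0197
```

```bash
python3 look.py w14;python3 m4.py w14; python3 m2.py w14;python3 - <<'E'
import cv2
from station import vision
a=cv2.imread("pics/w14.png");c=cv2.resize(a[100:300,150:350],None,fx=3,fy=3,interpolation=cv2.INTER_CUBIC);cv2.imwrite("pics/w14c.png",c)
p,d=vision.camera("side");cv2.imwrite("pics/s14c.png",cv2.resize(p[80:230,230:390,::-1],None,fx=4,fy=4,interpolation=cv2.INTER_CUBIC))
E
```

```text
14.1 [ 0.54358102 -0.21846139  0.14030478] [-3.13942889e+00 -2.62795364e-04  1.28097056e+00] [-4.44618320e-01  4.38504896e-01  1.48835194e+00 -7.88297740e-05
  1.21691422e+00 -1.54765438e-01] [ 1.29557775  0.08663753 -0.3061516 ] 0.019701050573939827
n 645 z range 0.005120162331201262 0.050575052495100775
face x at z=.024: 0.019277920815435872 tilt 0.0744663237526153
0.01 y -0.011955018350824907 0.0136534574022441 0.0008492195257095965 x 0.019248584503648268
0.04 y -0.013888030525981598 0.013790011901204829 -4.900931238838429e-05 x 0.020839620517471086
0.02 28 134; 0.023 25 135; 0.026 26 133; 0.029 24 135; 0.032 25 137; 0.035 21 133; 0.038 50 100; 0.041 182 128; 0.044 104 110; 0.047 15 117; 0.05 11 107; lidz 0.10005412952654397 [  156    86   181   171 23583]
rect ((544.5792236328125, -190.98851013183594), (143.66375732421875, 141.14501953125), 73.41223907470703)
knob top 474 [ 0.47834914 -0.16333886  0.15979153] all 718 0.11583642544338821 [165 114] [199 159]
```

View pics/w14c.png

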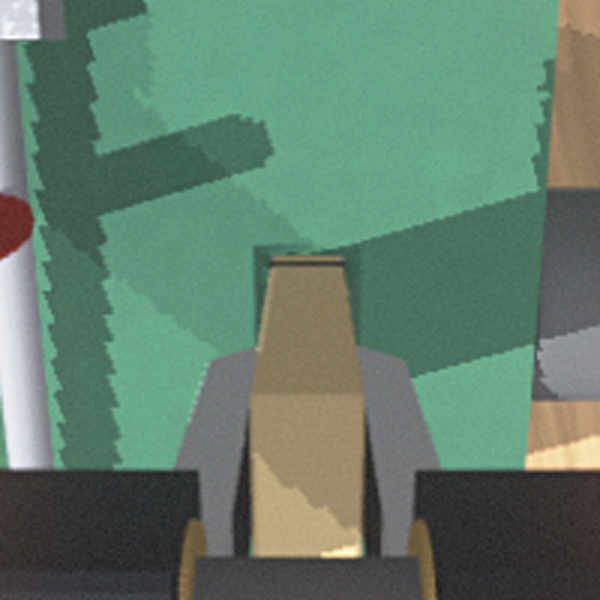

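View pics/s14c.png

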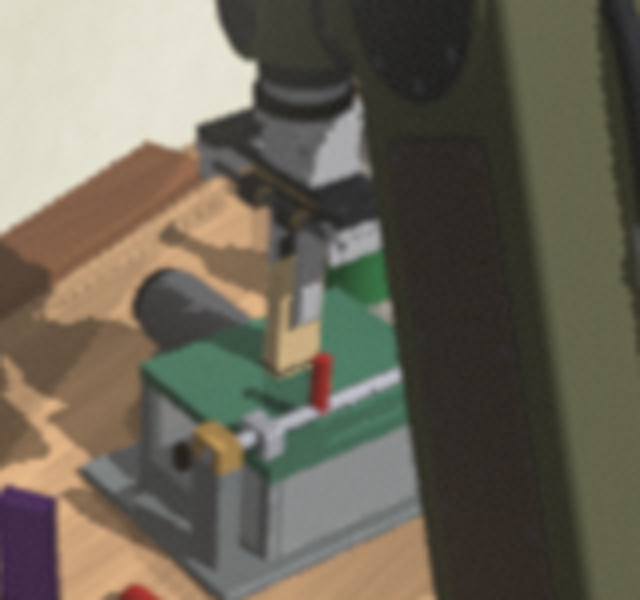

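The line is level with the lid top, the batten is centred and upright, and the knob hasn't moved from home. Handing in.

```bash
python3 -c "
from station import ticket,ctrl
o=ctrl.get_obs();print(o['time_s'],o['ee_pos'],o['force'],abs(o['joint_vel']).max());print(ticket.hand_in())"
```

```text
14.2 [ 0.54360835 -0.21843064  0.14034785] [-0.14761176 -0.0982376  -0.28825167] 0.0021457483427946697
the job is handed in; nothing more can be done
None
```

I slid the bolt home first, then lifted the pale lined batten from the rack and lowered it through the window. I handed the job in at 14.2 s with the batten still held in the gripper. The hand-in reports no verdict.

- **Bolt:** the first pull slipped on the knob at the end. By vision the knob moved only about 39 mm of the 45 mm travel. I pushed it again from behind with closed fingers, and it stopped dead at about 39 N with no more travel. The rod end is in the keeper, and the knob was still in the same place in the last picture. I take the 39 mm to mean the bolt was not quite fully drawn back at the start, but I did not confirm that.
- **Batten:** it went through the lid with no contact force and stands upright. The line works out at about z = 0.101 m against the lid top at 0.100 m. The foot is at about 0.041 m, roughly 29 mm above the hood floor.
- **Grip and stillness:** the grip was set to 30 N with a 19.7 mm opening, and the arm was still.
- **Calibration disagreement:** the wrist camera placed things 1–2 mm off from the fingers, so I centred the batten on the window from close-up relative measurements. The last numeric fit of the batten's tilt was unusable because lid pixels got into it, so I judged it upright from the picture and the earlier clean fits.
- **Other objects:** the other battens showed no movement in the picture after the lift. I did not measure the remaining objects again at the end.

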